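Set up the tile saw: park the lock pin, row up the marble blanks, run the table in

TASK

Set up the tile saw so that all the marble blanks on the bench can be trimmed in one pass. Draw the lock pin out of the sliding table and hang it in the slotted bracket beside it, seated on its collar; then pull the table out to its stop and lay every blank on it in one straight closed row: flat, one short end against the long fence, long sides touching, the first blank against the cross stop. Then push the table fully home under the saw head with the row still closed up, and leave the mallet, chisels, bottle and plaster statuette where they are.

Things in the scene. Friction and masses are not known exactly. Their poses are not given: they have to be found in the camera images.
- saw: Tile saw fixed to the bench, place and yaw (to 6 deg) vary. Origin under it on the bench. x: away from the robot, square to the table's travel; y: the way the table pulls out; z up. All points on it share these axes. The saw head (blade guard 34 mm wide in line with the blanks' row, motor, column) overhangs the table's -y end: blade 50 mm above the table top, head from y = -128 mm to -y, x from -3 mm to +x, up to 330 mm high.
- notch (a point): Seat of the parking notch: a slotted steel bracket on the saw's near side. Point on the plate's top (70 mm above the bench) where the pin's axis hangs. Plate 10 mm thick, 50 mm wide in y. Slot 14 mm wide, open to -x (mouth 22 mm from this point), blind end 7 mm to +x. A 3 mm high keeper ridge beside the mouth (x -17 to -22 mm) keeps a seated collar from sliding out. Free space beneath.
- bore (a point): Axis of the lock-pin bore, 12.5 mm wide, at the lug's top (82 mm above the bench); fixed to the saw, 90 mm to +y of the notch. The bore passes the table's lug (12 mm thick, on its near edge, at y as this point when home) and a plate of the saw frame (45 to 55 mm above the bench): the pin locks the table home. The table top (85 mm above the bench) begins 25 mm to +x of the axis.
- pin_head (a point): Centre of the grip head of the steel lock pin (80 g), upright in the bore at the start. Round head 20 mm wide, 34 mm tall; under it a collar 26 mm wide, 4 mm thick; under that a shank 10 mm wide, 55 mm long, foot tapered. This point is 21 mm above the collar's underside (so 21 mm above bore or notch point when seated); z points up the pin. It sits loose and draws straight up.
- sled (a joint): Travel of the sliding table along the saw's y, in m: 0 pushed home under the saw head, 0.20 pulled out to its stop. About 9 N of rail friction hold it wherever it is left. Locked while the pin is in the bore.
- handle (a point): Middle of the table's handle, a level steel bar 12 mm thick, 100 mm long, along the saw's x, 115 mm above the bench, 30 mm beyond the table's outer (+y) edge, with a bent leg at each end back to the table. Moves with the table.
- corner (a point): Inner corner of fence and cross stop on the sliding table's top (85 mm above the bench); moves with the table. Fence (10 mm high, 15 thick) along x = 0 to +y for 225 mm; cross stop (14 mm high, 15 thick) along y = 0 to -x. The top reaches 155 mm to -x and 240 mm to +y from here. Blank number k = 0, 1, .. of a perfect row has its centre at x -30, y 20 + 40 k, z 15 mm, its long side along x.
- blank1_c (a point): Marble blank 1: a plain block 60 x 40 x 30 mm (its x, y, z), 0.13 to 0.25 kg, lying flat on the bench to the left of the saw; this point is its centre. 3 to 5 blanks are there, all alike; an absent one gives None.
- blank2_c (a point): Marble blank 2: a plain block 60 x 40 x 30 mm (its x, y, z), 0.13 to 0.25 kg, lying flat on the bench to the left of the saw; this point is its centre. 3 to 5 blanks are there, all alike; an absent one gives None.
- blank3_c (a point): Marble blank 3: a plain block 60 x 40 x 30 mm (its x, y, z), 0.13 to 0.25 kg, lying flat on the bench to the left of the saw; this point is its centre. 3 to 5 blanks are there, all alike; an absent one gives None.
- blank4_c (a point): Marble blank 4: a plain block 60 x 40 x 30 mm (its x, y, z), 0.13 to 0.25 kg, lying flat on the bench to the left of the saw; this point is its centre. 3 to 5 blanks are there, all alike; an absent one gives None.
- blank5_c (a point): Marble blank 5: a plain block 60 x 40 x 30 mm (its x, y, z), 0.13 to 0.25 kg, lying flat on the bench to the left of the saw; this point is its centre. 3 to 5 blanks are there, all alike; an absent one gives None.
- mallet: Bystander: round wooden carving mallet standing on its head, 235 mm tall, 94 mm across; origin under its centre.
- claw_chisel: Bystander: flat steel chisel 180 mm long lying on the bench near the blanks, its x along it; origin under its middle.
- point_chisel: Bystander: narrow steel chisel 180 mm long lying on the bench beyond the blanks, its x along it; origin under its middle.
- torso: Bystander: small plaster torso, 167 mm tall; origin under its centre.
- sprayer: Bystander: white plastic bottle, 170 mm tall, 72 mm across; origin under its centre.
Things that resemble listed ones, but are neither listed nor needed, are in the scene too. What is shaped like the part that bears blank3_c but blue or pink is not meant.

How it is judged (in metres and radians):
On the way, in this order (a step that is already met when the one before it is completed fails the run):
1. the lock pin is drawn clear of the bore (z of pin_head in the frame of bore above 0.06 m), for 0.1 s.
2. the pin hangs in the notch, seated on its collar, let go (x of pin_head in the frame of notch between -0.007 and 0.007 m and y of pin_head in the frame of notch between -0.005 and 0.005 m and z of pin_head in the frame of notch between 0.017 and 0.0235 m and angle between pin_head's own z axis and vertical below 0.1 rad and contact force between the fingers and pin below 0.2 N), for 0.2 s.
3. the table is pulled out to its stop (value of joint sled above 0.19 m), for 0.2 s.
4. with the table out, all blanks lie on it in a closed row in the corner of fence and stop (value of joint sled above 0.16 m and x of blank1_c in the frame of corner between -0.036 and -0.026 m and x of blank2_c in the frame of corner between -0.036 and -0.026 m and x of blank3_c in the frame of corner between -0.036 and -0.026 m and x of blank4_c in the frame of corner between -0.036 and -0.026 m and x of blank5_c in the frame of corner between -0.036 and -0.026 m and z of blank1_c in the frame of corner between 0.011 and 0.019 m and z of blank2_c in the frame of corner between 0.011 and 0.019 m and z of blank3_c in the frame of corner between 0.011 and 0.019 m and z of blank4_c in the frame of corner between 0.011 and 0.019 m and z of blank5_c in the frame of corner between 0.011 and 0.019 m and angle between the x axis of each of blank1_c, blank2_c, blank3_c, blank4_c, blank5_c and the x axis of corner, either way round below 0.08 rad and angle between each of blank1_c, blank2_c, blank3_c, blank4_c, blank5_c's own z axis and vertical below 0.08 rad and (y of blank1_c in the frame of corner between 0.016 and 0.026 m or y of blank2_c in the frame of corner between 0.016 and 0.026 m or y of blank3_c in the frame of corner between 0.016 and 0.026 m or y of blank4_c in the frame of corner between 0.016 and 0.026 m or y of blank5_c in the frame of corner between 0.016 and 0.026 m) and (y of blank1_c in the frame of corner between 0.056 and 0.066 m or y of blank2_c in the frame of corner between 0.056 and 0.066 m or y of blank3_c in the frame of corner between 0.056 and 0.066 m or y of blank4_c in the frame of corner between 0.056 and 0.066 m or y of blank5_c in the frame of corner between 0.056 and 0.066 m) and (y of blank1_c in the frame of corner between 0.096 and 0.106 m or y of blank2_c in the frame of corner between 0.096 and 0.106 m or y of blank3_c in the frame of corner between 0.096 and 0.106 m or y of blank4_c in the frame of corner between 0.096 and 0.106 m or y of blank5_c in the frame of corner between 0.096 and 0.106 m) and (y of each of blank1_c, blank2_c, blank3_c, blank4_c, blank5_c in the frame of corner below 0.11 m or (y of blank1_c in the frame of corner between 0.136 and 0.146 m or y of blank2_c in the frame of corner between 0.136 and 0.146 m or y of blank3_c in the frame of corner between 0.136 and 0.146 m or y of blank4_c in the frame of corner between 0.136 and 0.146 m or y of blank5_c in the frame of corner between 0.136 and 0.146 m)) and (y of each of blank1_c, blank2_c, blank3_c, blank4_c, blank5_c in the frame of corner below 0.15 m or (y of blank1_c in the frame of corner between 0.176 and 0.186 m or y of blank2_c in the frame of corner between 0.176 and 0.186 m or y of blank3_c in the frame of corner between 0.176 and 0.186 m or y of blank4_c in the frame of corner between 0.176 and 0.186 m or y of blank5_c in the frame of corner between 0.176 and 0.186 m)) and y of each of blank1_c, blank2_c, blank3_c, blank4_c, blank5_c in the frame of corner below 0.186 m), for 0.2 s.
5. the table is pushed home under the saw head (value of joint sled below 0.008 m), for 0.2 s.
At the end, for the whole second after the job is handed in: Table home (8 mm); pin upright in the notch on its collar (7 mm along, 5 across, 4 in height); each blank flat on the table, square to the fence (4.5 deg), end within 6 mm of it, and within 6 mm of its place in a closed row from the cross stop; bystanders within 5 cm of their start (x of pin_head in the frame of notch between -0.007 and 0.007 m and y of pin_head in the frame of notch between -0.005 and 0.005 m and z of pin_head in the frame of notch between 0.017 and 0.0235 m and angle between pin_head's own z axis and vertical below 0.1 rad and value of joint sled below 0.008 m and x of blank1_c in the frame of corner between -0.036 and -0.026 m and x of blank2_c in the frame of corner between -0.036 and -0.026 m and x of blank3_c in the frame of corner between -0.036 and -0.026 m and x of blank4_c in the frame of corner between -0.036 and -0.026 m and x of blank5_c in the frame of corner between -0.036 and -0.026 m and z of blank1_c in the frame of corner between 0.011 and 0.019 m and z of blank2_c in the frame of corner between 0.011 and 0.019 m and z of blank3_c in the frame of corner between 0.011 and 0.019 m and z of blank4_c in the frame of corner between 0.011 and 0.019 m and z of blank5_c in the frame of corner between 0.011 and 0.019 m and angle between the x axis of each of blank1_c, blank2_c, blank3_c, blank4_c, blank5_c and the x axis of corner, either way round below 0.08 rad and angle between each of blank1_c, blank2_c, blank3_c, blank4_c, blank5_c's own z axis and vertical below 0.08 rad and (y of blank1_c in the frame of corner between 0.016 and 0.026 m or y of blank2_c in the frame of corner between 0.016 and 0.026 m or y of blank3_c in the frame of corner between 0.016 and 0.026 m or y of blank4_c in the frame of corner between 0.016 and 0.026 m or y of blank5_c in the frame of corner between 0.016 and 0.026 m) and (y of blank1_c in the frame of corner between 0.056 and 0.066 m or y of blank2_c in the frame of corner between 0.056 and 0.066 m or y of blank3_c in the frame of corner between 0.056 and 0.066 m or y of blank4_c in the frame of corner between 0.056 and 0.066 m or y of blank5_c in the frame of corner between 0.056 and 0.066 m) and (y of blank1_c in the frame of corner between 0.096 and 0.106 m or y of blank2_c in the frame of corner between 0.096 and 0.106 m or y of blank3_c in the frame of corner between 0.096 and 0.106 m or y of blank4_c in the frame of corner between 0.096 and 0.106 m or y of blank5_c in the frame of corner between 0.096 and 0.106 m) and (y of each of blank1_c, blank2_c, blank3_c, blank4_c, blank5_c in the frame of corner below 0.11 m or (y of blank1_c in the frame of corner between 0.136 and 0.146 m or y of blank2_c in the frame of corner between 0.136 and 0.146 m or y of blank3_c in the frame of corner between 0.136 and 0.146 m or y of blank4_c in the frame of corner between 0.136 and 0.146 m or y of blank5_c in the frame of corner between 0.136 and 0.146 m)) and (y of each of blank1_c, blank2_c, blank3_c, blank4_c, blank5_c in the frame of corner below 0.15 m or (y of blank1_c in the frame of corner between 0.176 and 0.186 m or y of blank2_c in the frame of corner between 0.176 and 0.186 m or y of blank3_c in the frame of corner between 0.176 and 0.186 m or y of blank4_c in the frame of corner between 0.176 and 0.186 m or y of blank5_c in the frame of corner between 0.176 and 0.186 m)) and y of each of blank1_c, blank2_c, blank3_c, blank4_c, blank5_c in the frame of corner below 0.186 m); the robot touches nothing.
It fails at once if a bystander is moved more than 5 cm or the statuette, mallet or bottle is tipped over (distance of any of mallet, claw_chisel, point_chisel, torso, sprayer from where it was at the start of the episode above 0.05 m or angle between any of torso, mallet, sprayer's own z axis and vertical above 0.5 rad).
Of blank1, blank2, blank3, blank4, blank5 only 3 to 5 are there at a start; the rules pass over those that are not, and their reading is None.
At some moment in a run one of blank1, blank2, blank3, blank4, blank5 may be knocked a few centimetres aside while the robot is not near it.
It also fails if it takes over 210 s, if anything falls off the work surface, if the arm or the gripper's body presses on something with over 40 N, if the wrist force passes 120 N, or if a joint passes its speed limit or range.

ROBOT

A 6-joint arm with a two-finger parallel gripper is mounted at the origin on the work surface. World frame = base frame: x ahead of the robot, y to its left, z up, the work surface at z = 0. Lengths are in m, angles in degrees, forces in N, time in s.
With the tool pointing down it reaches from about 0.4 to 0.825 m from the base axis. Payload 7 kg.
Tool frame: the origin (TCP) lies between the finger pads; the fingertips stand 14 mm ahead of it and the grasp point (between the pads) lies 5 mm behind it; z points along the fingers, y is the line along which they close (so a half turn about z gives the same grasp; the last joint's range is limited). The gripper opens to 88 mm and grips with 3 to 60 N. Pads are 19 mm wide; open, the fingers measure 130 mm over their backs; the gripper's body (78 mm by 193 mm) begins 47 mm behind the grasp point.
Start: joints at [79.991, 20.546, 0.682, 0, -70.136, -16.507], TCP at [0.301, 0.604, 0.241] pointing down, gripper open.
Joint ranges: [-176.03, 176.03], [-82.01, 121.73], [-58.28, 71.71], [-173.87, 95.51], [-174.79, -0.11], [-173.66, 173.66]. Speed limits (degrees/s): [136.94, 136.94, 172.46, 180, 180, 180].

INTERFACE

Orientations are given as [roll, pitch, yaw] about the fixed x, y, z axes, in that order (R = Rz(yaw) Ry(pitch) Rx(roll)).
In Python, from plant import status, cams, job gives the robot as it stands. The module is installed in compiled form; this text tells all that it offers.
- The arm moves only by the tool step_arm, never from a script. Its arguments are lists of equal length, an entry for each row: "xyz": the shift along the tool's x, y, z each as a share of 20 cm, from -1 to 1, a list of three; "yaw": the turn about the tool's z as a share of 360 degrees, from -1 to 1; "claw": the closure, from -1 (fully open) to 1 (shut). A call has 1 to 20 rows; each row is the pose to reach, as a shift and turn from the pose commanded when the call began, along the tool's axes at that moment, turning the shorter way round; what a row does not reach only later rows make up. A row lasts 1/12 s, in which the tool goes at most 41.7 mm and 7.16 degrees, less where a joint would pass 70% of its speed; a pose out of reach is approached as far as the arm can. A call with a number of a shift or a turn outside -1 to 1 is refused whole. A call with a gripper value outside its range is refused whole. The fingers move at their own pace and stop on an object; "grip_force" is the grip in N (left out, the last holds). Time passes only in rows, so rows that repeat a pose let the fingers close. It gives the time, the measured TCP pose, the force, the opening and the grip force at its end, in the units of the state.
- status.get_state(): the state, without advancing time (a new reading comes with each control period).
- cams.capture(name): name is "scene" or "side" or "wrist"; returns (picture, depth): 400x640x3 uint8, blue, green, red; 400x640 float32, m along the optical axis (not along the pixel's ray), 0 where there is no reading.
- cams.calibration(name): a dict with "mtx" (3x3 intrinsics, pixels), "camera_from_world" (4x4, takes a point from world to camera coordinates); the wrist camera has in their place "T_tool_cam" (4x4, takes a point from camera to tool coordinates, whose origin is the TCP and whose axes are the flange's). Camera axes: x right, y down, z forward; pixel columns grow to the right and rows downward; lengths in m; the calibration is good to about 2 mm. A picture is of the moment at which its call begins: read the wrist's pose just before it. calibration takes no time and is no camera call.
- job.close_job(): hands the job in; it is judged then, once.
The state is a dict: "time_s": time; "joints": joint angles; "qd": joint speeds; "joint_torque": joint torques, N m; "tcp_pos": TCP position; "eef_rot": TCP orientation; "contact_force": force on the tool from outside, world axes, zero at the start; "moment": the same for the moment, N m; "gripper_width": finger opening in m; "gripper_force": force on a finger pad.
Only numpy, scipy, OpenCV 4.12 (cv2) and the standard library are available. Lean on these libraries where they do the work, as an engineer would, in place of code of your own. Each camera call takes 0.05 s, during which the arm holds its last target. There are 200 camera calls.

## Working session

There is one attempt and no reset: what is moved stays moved. The work goes in short steps, Python scripts to look and compute and a tool call to move; the robot and the scene stay as the last step left them, time stands still between calls to the robot, and variables do not carry over. Pictures are saved under pics/ and viewed, at most 14 in all, crops included, and the job is handed in when it is done.

Besides the shell and the picture viewer there is one more tool, called after "Emit:" by a JSON object that holds its "fn" and its "kwargs". step_arm: Moves the arm, as the interface text tells. Shift numbers are shares of 20 cm and turn numbers shares of 360 degrees, none past 1 either way. Its arguments: {"type":"object","properties":{"xyz":{"type":"array"},"yaw":{"type":"array"},"claw":{"type":"array"},"grip_force":{"type":"number"}},"required":["xyz","yaw","claw"]}

```bash
mkdir -p pics
python3 - <<'E'
from plant import status,cams
import cv2,numpy as np
s=status.get_state();print({k:np.round(v,3).tolist() for k,v in s.items()})
for n in ("scene","side","wrist"):
    im,d=cams.capture(n);cv2.imwrite(f"pics/{n}0.png",im);np.save(f"pics/{n}0.npy",d)
    c=cams.calibration(n);print(n,{k:np.round(v,4).tolist() for k,v in c.items()})
a=cv2.imread("pics/scene0.png");b=cv2.imread("pics/side0.png")
E
```

```text
{'time_s': 0.0, 'joints': [79.99, 20.59, 0.634, -0.019, -70.134, -16.506], 'qd': [-0.008, 0.009, -0.002, -0.0, 0.038, -0.065], 'joint_torque': [0.0, -58.272, 29.304, 6.997, 0.007, -0.0], 'tcp_pos': [0.301, 0.604, 0.24], 'eef_rot': [179.908, -0.008, -26.523], 'contact_force': [-0.012, -0.562, -0.509], 'moment': [0.014, 0.039, 0.012], 'gripper_force': 0.0, 'gripper_width': 0.087}
scene {'mtx': [[380.9931, 0.0, 316.1496], [0.0, 380.9931, 195.1862], [0.0, 0.0, 1.0]], 'camera_from_world': [[0.5716, 0.8205, 0.0033, -0.3469], [0.6678, -0.4628, -0.583, -0.2334], [-0.4768, 0.3355, -0.8125, 1.4286], [0.0, 0.0, 0.0, 1.0]]}
side {'mtx': [[458.972, 0.0, 317.4071], [0.0, 458.972, 202.5482], [0.0, 0.0, 1.0]], 'camera_from_world': [[0.7231, -0.6906, 0.0144, -0.2932], [-0.4067, -0.4425, -0.7993, 0.2937], [0.5583, 0.5721, -0.6008, 1.0975], [0.0, 0.0, 0.0, 1.0]]}
wrist {'mtx': [[319.0651, 0.0, 320.9707], [0.0, 319.0651, 202.5913], [0.0, 0.0, 1.0]], 'T_tool_cam': [[0.0002, -0.9596, -0.2813, 0.0767], [1.0, 0.0005, -0.001, -0.0007], [0.0011, -0.2813, 0.9596, -0.1446], [0.0, 0.0, 0.0, 1.0]]}
```

View pics/scene0.png

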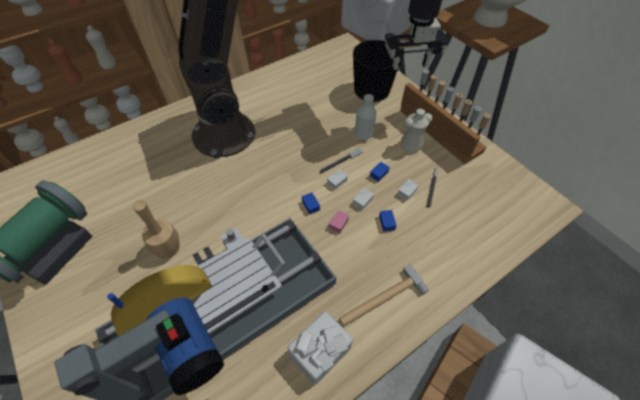

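View pics/side0.png

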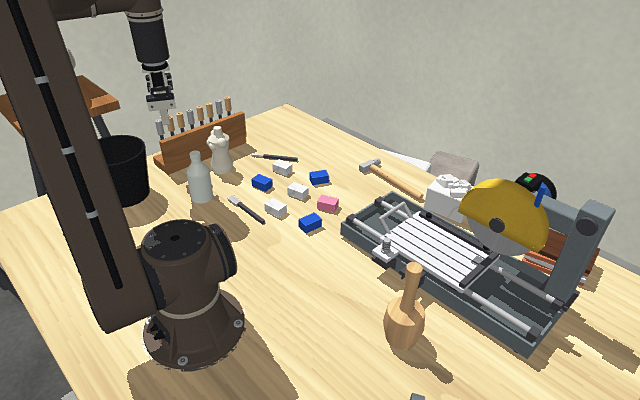

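```bash
cat > h.py <<'E'
from plant import status,cams
import cv2,numpy as np
from scipy.spatial.transform import Rotation as Ro
def cam(n,s=None):
    c=cams.calibration(n);K=np.array(c["mtx"])
    if n=="wrist":
        s=s or status.get_state()
        T=np.eye(4);T[:3,:3]=Ro.from_euler("xyz",s["eef_rot"],degrees=True).as_matrix();T[:3,3]=s["tcp_pos"]
        return K,T@np.array(c["T_tool_cam"])
    return K,np.linalg.inv(np.array(c["camera_from_world"]))
def ray(C,p):
    K,M=C;d=np.linalg.inv(K)@[p[0],p[1],1.];return M[:3,3],M[:3,:3]@d
def onz(C,p,z):
    o,d=ray(C,p);return o+d*(z-o[2])/d[2]
def tri(C1,p1,C2,p2):
    o,d=ray(C1,p1);q,e=ray(C2,p2)
    t=np.linalg.lstsq(np.c_[d,-e],q-o,rcond=None)[0];a=o+d*t[0];b=q+e*t[1];return (a+b)/2,np.linalg.norm(a-b)
def proj(C,P):
    K,M=C;p=np.linalg.inv(M)@np.r_[P,1];u=K@p[:3];return u[:2]/u[2]
def cloud(C,d):
    K,M=C;v,u=np.mgrid[:400,:640];p=np.stack([(u-K[0,2])/K[0,0]*d,(v-K[1,2])/K[1,1]*d,d],-1);return p@M[:3,:3].T+M[:3,3]
E
python3 - <<'E'
from h import *
S=cam("scene");D=cam("side")
a=cv2.imread("pics/scene0.png");b=cv2.imread("pics/side0.png")
for n,C,im in(("scene",S,a),("side",D,b)):
    h=cv2.cvtColor(im,cv2.COLOR_BGR2HSV);P=cloud(C,np.load(f"pics/{n}0.npy"))
    m=((h[...,1]<60)&(h[...,2]>150)&(P[...,2]>.015)&(P[...,2]<.045)&(P[...,0]>.2)&(P[...,0]<1)).astype(np.uint8)
    k,l,st,ce=cv2.connectedComponentsWithStats(m)
    for i in range(1,k):
        if st[i,4]>40:
            q=P[l==i];print(n,ce[i].round(1),st[i,4],onz(C,ce[i],.03).round(3),"z",np.median(q[:,2]).round(4),np.round(np.median(q,0),3))
for p1,p2,nm in(((232,238),(386,245),"pinhead"),):print(nm,tri(S,p1,D,p2))
A=cv2.resize(a[200:380,80:350],(800,533),interpolation=3)
B=cv2.resize(b[180:360,330:600],(800,533),interpolation=3)
cv2.imwrite("pics/A1.png",A);cv2.imwrite("pics/B1.png",B)
E
```

```text
scene [337.4 176.4] 154 [0.428 0.211 0.03 ] z 0.0276 [0.426 0.212 0.028]
scene [408.6 186.9] 165 [0.596 0.376 0.03 ] z 0.0276 [0.595 0.378 0.028]
scene [363.4 196.2] 175 [0.54  0.231 0.03 ] z 0.0276 [0.539 0.232 0.028]
side [186.1  60. ] 206 [0.882 1.508 0.03 ] z 0.029 [0.881 1.509 0.029]
side [118.7  77.8] 307 [0.512 1.508 0.03 ] z 0.0299 [0.51  1.508 0.03 ]
side [218.8 165.9] 128 [0.419 0.515 0.03 ] z 0.0316 [0.416 0.509 0.032]
side [281.7 163.7] 107 [0.591 0.378 0.03 ] z 0.0298 [0.59  0.377 0.03 ]
side [368.9 162.3] 75 [0.827 0.175 0.03 ] z 0.0258 [0.83  0.179 0.026]
side [297.5 187.7] 151 [0.534 0.229 0.03 ] z 0.0292 [0.535 0.231 0.029]
side [198.5 195.6] 106 [0.271 0.41  0.03 ] z 0.03 [0.271 0.409 0.03 ]
side [275.1 204.3] 157 [0.422 0.209 0.03 ] z 0.0294 [0.424 0.209 0.029]
side [437.2 206.3] 200 [ 0.789 -0.142  0.03 ] z 0.0293 [ 0.789 -0.141  0.029]
side [456.6 214.8] 60 [ 0.797 -0.207  0.03 ] z 0.0286 [ 0.799 -0.204  0.029]
pinhead (array([ 0.47262461, -0.19089249,  0.0919732 ]), np.float64(0.006618491828592767))
```

View pics/A1.png

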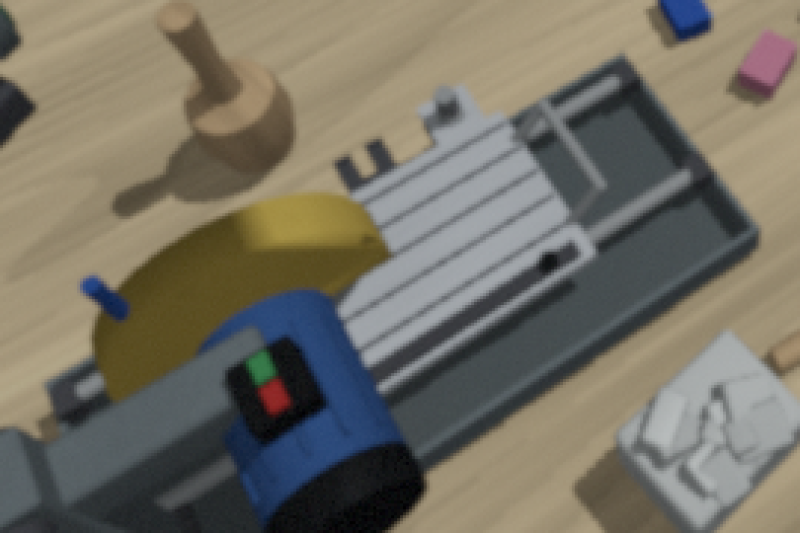

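View pics/B1.png

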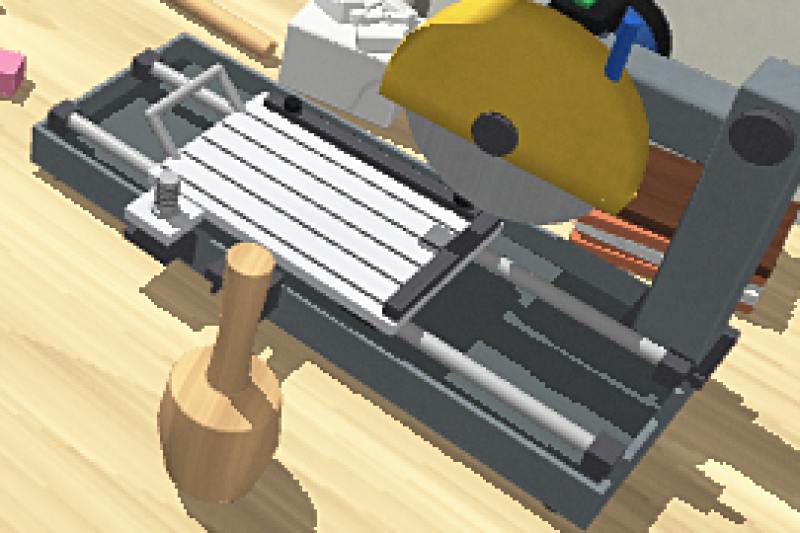

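```bash
cat >> h.py <<'E'
def go(*targets,s=None):
    "targets (x,y,z[,yaw]) -> shares from the present pose"
    s=s or status.get_state();p=np.array(s["tcp_pos"]);R=Ro.from_euler("xyz",s["eef_rot"],degrees=True).as_matrix();y0=s["eef_rot"][2]
    for t in targets:
        v=R.T@(np.array(t[:3])-p)/.2;dy=((t[3]-y0+180)%360-180) if len(t)>3 else 0
        print("xyz",v.round(4),"yaw",round(-dy/360,4),"rows>=",int(max(np.linalg.norm(v)*.2/.0417,abs(dy)/7.16))+1)
E
python3 - <<'E'
from h import *
S=cam("scene");D=cam("side")
for p1,p2,nm in(((230.9,234.8),(386.4,239),"pintop"),((140,203),(414,264),"mallet top"),):print(nm,tri(S,p1,D,p2))
P=cloud(D,np.load("pics/side0.npy"));m=(P[...,2]>.08)&(P[...,2]<.09)&(P[...,0]>.3)&(P[...,0]<.9)&(P[...,1]>-.5)&(P[...,1]<0)
h=cv2.cvtColor(cv2.imread("pics/side0.png"),cv2.COLOR_BGR2HSV);m&=(h[...,2]>150)&(h[...,1]<60)
m=m.astype(np.uint8);k,l,st,ce=cv2.connectedComponentsWithStats(m);i=1+np.argmax(st[1:,4]);print(cv2.minAreaRect(P[l==i][:,:2].astype(np.float32)),np.median(P[l==i][:,2]))
s=status.get_state();go((.42,-.12,.34,0.0))
E
```

```text
pintop (array([ 0.47315931, -0.19014906,  0.11137544]), np.float64(0.00836526297281562))
mallet top (array([ 0.33755983, -0.35376987,  0.23346907]), np.float64(0.00018148104117657278))
((0.5647069215774536, -0.2787794768810272), (0.2558968961238861, 0.1896516978740692), 89.35513305664062) 0.08474290057091416
xyz [ 2.1472  2.973  -0.4968] yaw -0.0737 rows>= 18
```

Emit:
{"fn": "step_arm", "kwargs": {"xyz": [[0.716,0.991,-0.497],[0.716,0.991,-0.497],[0.716,0.991,-0.497],[0.716,0.991,-0.497],[0.716,0.991,-0.497],[0.716,0.991,-0.497],[0.716,0.991,-0.497]], "yaw": [0,0,0,0,0,0,0], "claw": [-1,-1,-1,-1,-1,-1,-1], "grip_force": 30}}

```text
time_s: 0.73
tcp_pos: [0.3416, 0.3591, 0.343]
eef_rot: [-179.8, -0.0, -26.6]
contact_force: [0.2, -0.2, 1.5]
gripper_width: 0.0877
gripper_force: 0.0
```

Emit:
{"fn": "step_arm", "kwargs": {"xyz": [[0.716,0.991,0],[0.716,0.991,0],[0.716,0.991,0],[0.716,0.991,0],[0.716,0.991,0],[0.716,0.991,0],[0.716,0.991,0]], "yaw": [0,0,0,0,0,0,0], "claw": [-1,-1,-1,-1,-1,-1,-1]}}

```text
time_s: 1.32
tcp_pos: [0.3804, 0.1167, 0.3403]
eef_rot: [-180.0, -0.0, -26.7]
contact_force: [-1.0, 1.1, 0.2]
gripper_width: 0.0877
gripper_force: 0.0
```

Emit:
{"fn": "step_arm", "kwargs": {"xyz": [[0.716,0.991,0],[0.716,0.991,0],[0.716,0.991,0],[0.716,0.991,0],[0.716,0.991,0],[0.716,0.991,0],[0.716,0.991,0],[0.716,0.991,0]], "yaw": [-0.0737,-0.0737,-0.0737,-0.0737,-0.0737,-0.0737,-0.0737,-0.0737], "claw": [-1,-1,-1,-1,-1,-1,-1,-1]}}

```text
time_s: 1.98
tcp_pos: [0.4203, -0.1237, 0.3394]
eef_rot: [179.9, 0.1, -0.2]
contact_force: [0.3, 0.1, -0.2]
gripper_width: 0.0875
gripper_force: 0.0
```

Run:
```python
from h import *
s=status.get_state();print(s["tcp_pos"],s["eef_rot"],s["joints"])
im,d=cams.capture("wrist");cv2.imwrite("pics/w1.png",im);np.save("pics/w1.npy",d)
import json;json.dump({k:np.array(v).tolist() for k,v in s.items()},open("pics/w1.json","w"))
```

```text
[ 0.4203333  -0.12374945  0.33938643] [ 1.79944706e+02  8.95973171e-02 -2.33755662e-01] [ 9.59040743e+00 -5.67628240e+00 -1.73942397e+01  4.00160196e-02
 -7.83797635e+01  8.01677865e+01]
```

View pics/w1.png

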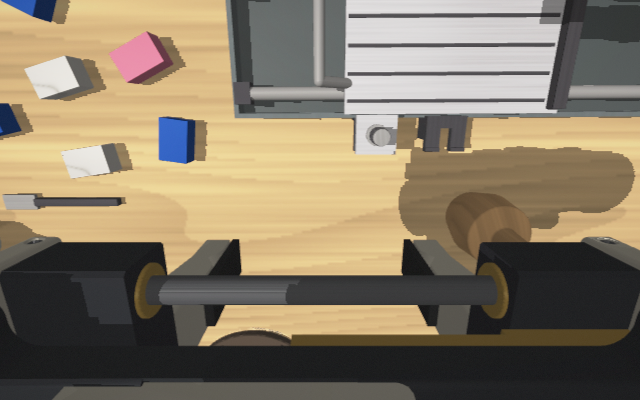

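Run:
```python
from h import *
import json;s=json.load(open("pics/w1.json"));C=cam("wrist",s);im=cv2.imread("pics/w1.png");d=np.load("pics/w1.npy");P=cloud(C,d)
g=cv2.cvtColor(im,cv2.COLOR_BGR2GRAY)
L=cv2.createLineSegmentDetector().detect(g)[0][:,0]
for l in L:
    if np.hypot(l[2]-l[0],l[3]-l[1])>120 and l[1]<125:
        z=P[int((l[1]+l[3])/2)+2,int((l[0]+l[2])/2)+0,2]
        a,b=onz(C,l[:2],z),onz(C,l[2:],z);v=(a-b)*np.sign((a-b)[1]);print(l.round(1),"z",z.round(3),"yaw",np.degrees(np.arctan2(-v[0],v[1])).round(2),"x",((a+b)/2)[0].round(4))
print("heights pin,lug,brk",P[136,380],P[146,362],P[135,428])
np.set_printoptions(precision=4,suppress=True)
print("pintop",onz(C,(380,134),.12),"bracket L/R",onz(C,(423,132),.07),onz(C,(464,132),.07))
A=cv2.resize(im[95:175,335:485],(800,427),interpolation=2);cv2.imwrite("pics/w1c.png",A)
```

```text
[548.1  74.5 348.1  75.5] z 0.085 yaw 0.05 x 0.5346
[345.6  98.6 544.4  97.8] z 0.086 yaw 0.01 x 0.5088
[346.9  13.1 539.4  12.4] z 0.087 yaw -0.03 x 0.5985
[554.4  46.3 346.9  46.9] z 0.086 yaw -0.06 x 0.5646
[348.1  71.5 549.4  70.5] z 0.088 yaw 0.05 x 0.5386
[539.4  16.5 349.4  17.4] z 0.086 yaw 0.01 x 0.5946
[544.4 101.5 345.6 102.4] z 0.085 yaw 0.02 x 0.5046
[346.9  43.  554.4  42.1] z 0.086 yaw 0.01 x 0.5689
heights pin,lug,brk [ 0.46784362 -0.18978631  0.1193517 ] [ 0.45271896 -0.17461092  0.08279604] [ 0.46478127 -0.26003013  0.06933598]
pintop [ 0.4701 -0.1896  0.12  ] bracket L/R [ 0.4686 -0.2531  0.07  ] [ 0.4684 -0.3052  0.07  ]
```

View pics/w1c.png

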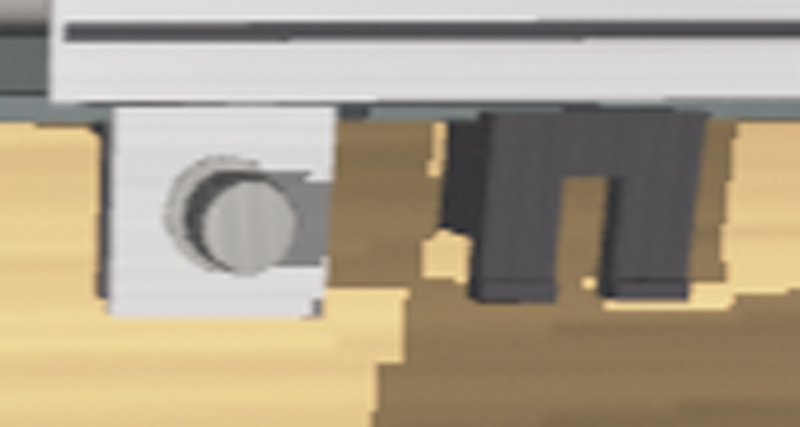

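Run:
```python
from h import *
import json;s=json.load(open("pics/w1.json"));C=cam("wrist",s)
np.set_printoptions(precision=4,suppress=True)
f=lambda u,v:(335+u/5.333,95+v/5.333)
print("pintop",onz(C,f(249,226),.12),onz(C,f(249,226),.1195),"slot ctr",onz(C,f(588,230),.07),"end",onz(C,f(588,175),.07),"mouth",onz(C,f(581,300),.07),"lug",onz(C,f(108,310),.082),onz(C,f(322,310),.082))
go((.4665,-.1905,.26,0),(.4665,-.1905,.16,0))
```

```text
pintop [ 0.4664 -0.1916  0.12  ] [ 0.4663 -0.1917  0.1195] slot ctr [ 0.4608 -0.2822  0.07  ] end [ 0.4737 -0.2808  0.07  ] mouth [ 0.4442 -0.2823  0.07  ] lug [ 0.4438 -0.1665  0.082 ] [ 0.4436 -0.2169  0.082 ]
xyz [0.234  0.3407 0.3964] yaw -0.0007 rows>= 3
xyz [0.2347 0.3406 0.8964] yaw -0.0007 rows>= 5
```

Emit:
{"fn": "step_arm", "kwargs": {"xyz": [[0.231,0.338,0.597],[0.231,0.338,0.597],[0.231,0.338,0.597],[0.231,0.338,0.597],[0.231,0.338,0.597],[0.231,0.338,0.597]], "yaw": [-0.0007,-0.0007,-0.0007,-0.0007,-0.0007,-0.0007], "claw": [-1,-1,-1,-1,-1,-1]}}

```text
time_s: 2.53
tcp_pos: [0.4662, -0.1871, 0.2197]
eef_rot: [180.0, 0.2, 0.2]
contact_force: [-0.3, -0.8, 0.7]
gripper_width: 0.0879
gripper_force: 0.0
```

```bash
cat > look.py <<'E'
from h import *
import json,sys
n=sys.argv[1]
s=status.get_state();im,d=cams.capture("wrist");cv2.imwrite(f"pics/{n}.png",im);np.save(f"pics/{n}.npy",d)
json.dump({k:np.array(v).tolist() for k,v in s.items()},open(f"pics/{n}.json","w"));print(s["tcp_pos"],s["eef_rot"])
E
python3 look.py w2
```

```text
[ 0.46617236 -0.18706138  0.21968112] [1.79997996e+02 1.68799394e-01 2.44668331e-01]
```

View pics/w2.png

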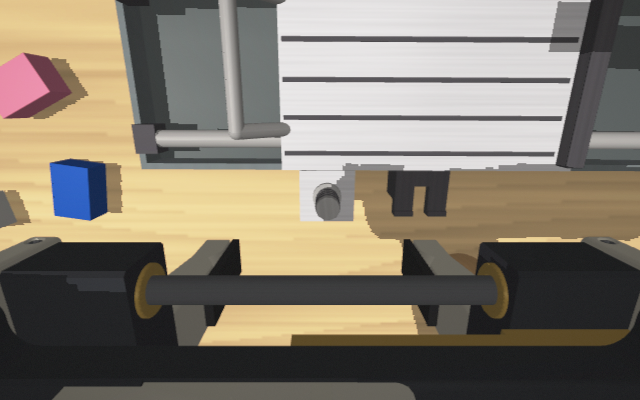

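Run:
```python
from h import *
import json;s=json.load(open("pics/w2.json"));C=cam("wrist",s);s1=json.load(open("pics/w1.json"));C1=cam("wrist",s1)
im=cv2.imread("pics/w2.png");P=cloud(C,np.load("pics/w2.npy"))
np.set_printoptions(precision=4,suppress=True)
# pin top: depth points near top height
m=(P[...,2]>.114)&(P[...,2]<.126)&(abs(P[...,0]-.467)<.03)&(abs(P[...,1]+.19)<.03)
v,u=np.where(m);print(m.sum(),u.min(),u.max(),v.min(),v.max(),P[m].mean(0))
p=(u.mean(),v.mean());print(p,onz(C,p,.12),tri(C1,(381.7,137.4),C,p))
g=cv2.cvtColor(im,cv2.COLOR_BGR2GRAY);print("row190",g[190,386:452].tolist())
b=P[172:186,412:440,2];
for r in(185,195,205):
    row=P[r,380:455,2];uu=380+np.where(abs(row-.07)<.004)[0];print(r,uu.tolist())
for l in cv2.createLineSegmentDetector().detect(g)[0][:,0]:
    if np.hypot(l[2]-l[0],l[3]-l[1])>200 and l[1]<165:
        a,b=onz(C,l[:2],.085),onz(C,l[2:],.085);w=(a-b)*np.sign((a-b)[1]);print("yaw",np.degrees(np.arctan2(-w[0],w[1])).round(2))
```

```text
487 315 339 194 219 [ 0.4675 -0.1912  0.1198]
(np.float64(326.782340862423), np.float64(207.09856262833677)) [ 0.4676 -0.1912  0.12  ] (array([ 0.4665, -0.1917,  0.1175]), np.float64(0.0011176763370462492))
row190 [100, 53, 40, 41, 40, 41, 40, 41, 39, 46, 53, 54, 54, 55, 55, 53, 53, 54, 54, 53, 54, 54, 53, 52, 52, 52, 54, 64, 106, 127, 128, 127, 127, 127, 127, 127, 128, 129, 128, 96, 42, 39, 42, 49, 52, 52, 54, 53, 53, 53, 52, 54, 54, 54, 55, 52, 52, 53, 53, 53, 54, 75, 110, 126, 125, 126]
185 [394, 395, 396, 397, 398, 399, 400, 401, 402, 403, 404, 405, 406, 407, 408, 409, 410, 411, 412, 413, 414, 415, 416, 417, 418, 419, 420, 421, 422, 423, 424, 425, 426, 427, 428, 429, 430, 431, 432, 433, 434, 435, 436, 437, 438, 439, 440, 441, 442, 443, 444, 445, 446, 447]
195 [393, 394, 395, 396, 397, 398, 399, 400, 401, 402, 403, 404, 405, 406, 407, 408, 409, 410, 411, 412, 427, 428, 429, 430, 431, 432, 433, 434, 435, 436, 437, 438, 439, 440, 441, 442, 443, 444, 445, 446]
205 [393, 394, 395, 396, 397, 398, 399, 400, 401, 402, 403, 404, 405, 406, 407, 408, 409, 410, 411, 412, 425, 426, 427, 428, 429, 430, 431, 432, 433, 434, 435, 436, 437, 438, 439, 440, 441, 442, 443, 444, 445]
yaw -0.01
yaw 0.01
yaw 0.03
yaw 0.01
yaw 0.02
yaw 0.03
yaw 0.04
yaw 0.04
```

Emit:
{"fn": "step_arm", "kwargs": {"xyz": [[0.004,0.0195,0.3],[0.004,0.0195,0.45],[0.004,0.0195,0.578],[0.004,0.0195,0.578],[0.004,0.0195,0.578],[0.004,0.0195,0.578],[0.004,0.0195,0.578],[0.004,0.0195,0.578],[0.004,0.0195,0.578],[0.004,0.0195,0.578],[0.004,0.0195,0.578],[0.004,0.0195,0.578],[0.004,0.0195,0.578],[0.004,0.0195,0.578]], "yaw": [0.0007,0.0007,0.0007,0.0007,0.0007,0.0007,0.0007,0.0007,0.0007,0.0007,0.0007,0.0007,0.0007,0.0007], "claw": [-1,-1,-1,-1,-1,-1,1,1,1,1,1,1,1,1], "grip_force": 30}}

```text
time_s: 3.75
tcp_pos: [0.4673, -0.1914, 0.1049]
eef_rot: [180.0, 0.0, 0.0]
contact_force: [0.1, 0.5, -0.5]
gripper_width: 0.0397
gripper_force: 0.0
```

Fingers still closing; let them finish.

Emit:
{"fn": "step_arm", "kwargs": {"xyz": [[0,0,0],[0,0,0],[0,0,0],[0,0,0],[0,0,0],[0,0,0],[0,0,0]], "yaw": [0,0,0,0,0,0,0], "claw": [1,1,1,1,1,1,1]}}

```text
time_s: 4.33
tcp_pos: [0.4673, -0.1913, 0.1049]
eef_rot: [-180.0, 0.0, 0.0]
contact_force: [-0.6, -0.0, -1.0]
gripper_width: 0.0195
gripper_force: 30.0
```

Emit:
{"fn": "step_arm", "kwargs": {"xyz": [[0,0,-0.12],[0,0,-0.24],[0,0,-0.36],[0,0,-0.36],[0,0,-0.36],[0,0.15,-0.36],[0,0.3,-0.36],[0,0.45,-0.36],[0,0.45,-0.36],[0,0.45,-0.36],[0,0.45,-0.36]], "yaw": [0,0,0,0,0,0,0,0,0,0,0], "claw": [1,1,1,1,1,1,1,1,1,1,1]}}

```text
time_s: 5.25
tcp_pos: [0.4665, -0.2812, 0.1757]
eef_rot: [-180.0, 0.1, -0.0]
contact_force: [0.2, 0.6, -0.3]
gripper_width: 0.0193
gripper_force: 30.0
```

```bash
python3 look.py w3
```

```text
[ 0.46651959 -0.28118013  0.17572706] [-1.79954023e+02  1.19363968e-01 -4.97150303e-02]
```

View pics/w3.png

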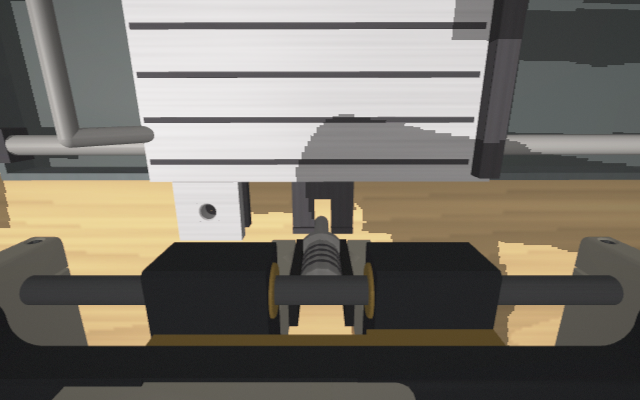

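Emit:
{"fn": "step_arm", "kwargs": {"xyz": [[0,0,0.1],[0,0,0.18],[0,0,0.25],[0,0,0.32],[0,0,0.37],[0,0,0.4],[0,0,0.41],[0,0,0.415],[0,0,0.415]], "yaw": [0,0,0,0,0,0,0,0,0], "claw": [1,1,1,1,1,1,1,1,1]}}

```text
time_s: 6.05
tcp_pos: [0.4677, -0.2813, 0.0943]
eef_rot: [180.0, -0.0, 0.0]
contact_force: [-0.4, 0.2, -0.3]
gripper_width: 0.019
gripper_force: 30.0
```

Emit:
{"fn": "step_arm", "kwargs": {"xyz": [[0,0,0.005],[0,0,0.005],[0,0,0.005],[0,0,0.005],[0,0,0.005],[0,0,0.005],[0,0,0.005],[0,0,-0.2],[0,0,-0.4],[0,0,-0.6],[0,0,-0.6],[0,0,-0.6]], "yaw": [0,0,0,0,0,0,0,0,0,0,0,0], "claw": [0,-0.2,-0.3,-0.3,-0.3,-0.3,-0.3,-0.3,-0.5,-1,-1,-1]}}

```text
time_s: 7.05
tcp_pos: [0.4688, -0.2818, 0.2169]
eef_rot: [179.9, -0.3, 0.0]
contact_force: [-0.8, 0.7, -1.0]
gripper_width: 0.0782
gripper_force: 0.0
```

```bash
python3 look.py w4;  python3 - <<'E'
from h import *
import json;s=json.load(open("pics/w4.json"));C=cam("wrist",s)
P=cloud(C,np.load("pics/w4.npy"));im=cv2.imread("pics/w4.png")
m=(P[...,2]>.102)&(P[...,2]<.114)&(abs(P[...,0]-.467)<.03)&(abs(P[...,1]+.2815)<.03)
v,u=np.where(m);print(m.sum(),P[m].mean(0),onz(C,(u.mean(),v.mean()),.108))
# table/handle geometry
for n,lo,hi,bx in(("handle",.108,.128,(.4,.9,-.2,.1)),("stop",.094,.104,(.4,.75,-.5,-.1))):
    q=P[(P[...,2]>lo)&(P[...,2]<hi)&(P[...,0]>bx[0])&(P[...,0]<bx[1])&(P[...,1]>bx[2])&(P[...,1]<bx[3])];print(n,len(q),q.min(0) if len(q) else 0,q.max(0) if len(q) else 0)
E
```

```text
[ 0.46879113 -0.28175678  0.21691366] [ 1.79923301e+02 -3.28789089e-01  2.09749281e-02]
451 [ 0.46825645 -0.28050889  0.10783425] [ 0.46832363 -0.28050863  0.108     ]
handle 3103 [ 0.52037205 -0.1386421   0.10800462] [ 0.61750031 -0.11583172  0.12428846]
stop 4154 [ 0.4656553  -0.40646774  0.09400105] [ 0.62378876 -0.13277108  0.10399867]
```

View pics/w4.png

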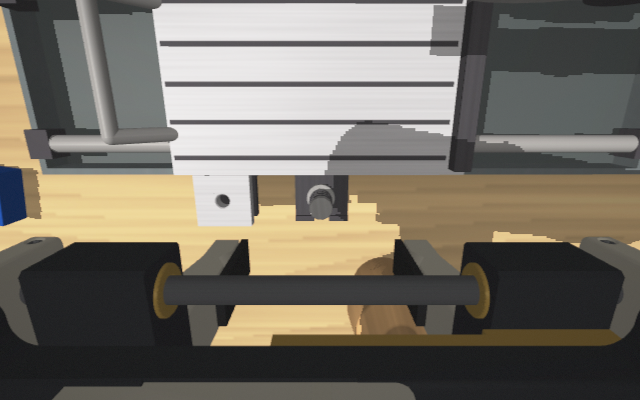

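Run:
```python
from h import *
import json
for n in("w2","w4"):
    s=json.load(open(f"pics/{n}.json"));C=cam("wrist",s);P=cloud(C,np.load(f"pics/{n}.npy"))
    q=P[(P[...,2]>.117)&(P[...,2]<.128)&(P[...,0]>.53)&(P[...,0]<.61)&(P[...,1]>-.16)&(P[...,1]<-.09)];print(n,len(q),q.mean(0),np.percentile(q,[2,98],axis=0))
    q=P[(abs(P[...,2]-.085)<.003)&(abs(P[...,0]-.55)<.05)&(P[...,1]>-.3)&(P[...,1]<-.1)];print("edge",q[:,1].max())
    q=P[(P[...,2]>.096)&(P[...,2]<.103)&(P[...,0]>.5)&(P[...,0]<.6)&(P[...,1]<-.3)];print("stop",np.percentile(q[:,1],[3,50,97]),q[:,0].max())
S=cam("scene");D=cam("side")
print("handle far/near ends",tri(S,(80+605*.3375,200+185*.3375),D,(330+222*.3375,180+68*.3375)),tri(S,(80+545*.3375,200+105*.3375),D,(330+150*.3375,180+112*.3375)))
```

```text
w2 1940 [ 0.57223703 -0.12213092  0.12036477] [[ 0.53204266 -0.12704     0.11736023]
 [ 0.60864782 -0.11617838  0.12255807]]
edge -0.15070525873068674
stop [-0.40520945 -0.39713483 -0.39069149] 0.5999863778837063
w4 2054 [ 0.57191221 -0.12324088  0.12033602] [[ 0.53209282 -0.12754739  0.11727231]
 [ 0.60844036 -0.11721956  0.12251981]]
edge -0.1506868047449162
stop [-0.40542556 -0.39786242 -0.39113689] 0.5999682179098645
handle far/near ends (array([ 0.63099322, -0.12075408,  0.11343771]), np.float64(0.0049393247189867375)) (array([ 0.52871802, -0.12005291,  0.11215714]), np.float64(0.0014211835890376241))
```

Emit:
{"fn": "step_arm", "kwargs": {"xyz": [[0,-0.2,0],[0,-0.4,0],[0.1,-0.6,0],[0.3,-0.8025,0],[0.525,-0.8025,0],[0.525,-0.8025,0.2],[0.525,-0.8025,0.4],[0.525,-0.8025,0.52],[0.525,-0.8025,0.52],[0.525,-0.8025,0.52],[0.525,-0.8025,0.52]], "yaw": [0,0,0,0,0,0,0,0,0,0,0], "claw": [-1,-1,-1,-1,-1,-1,-1,-1,-1,-1,-1]}}

```text
time_s: 8.02
tcp_pos: [0.5729, -0.1211, 0.1109]
eef_rot: [180.0, -0.0, 0.0]
contact_force: [0.3, -0.9, 0.1]
gripper_width: 0.0874
gripper_force: 0.0
```

Emit:
{"fn": "step_arm", "kwargs": {"xyz": [[0,0,0],[0,0,0],[0,0,0],[0,0,0],[0,0,0],[0,0,0],[0,0,0],[0,0,0],[0,0,0],[0,0,0],[0,0,0],[0,0,0],[0,0,0],[0,0,0],[0,0,0],[0,0,0]], "yaw": [0,0,0,0,0,0,0,0,0,0,0,0,0,0,0,0], "claw": [1,1,1,1,1,1,1,1,1,1,1,1,1,1,1,1], "grip_force": 40}}

```text
time_s: 9.35
tcp_pos: [0.5723, -0.1214, 0.1099]
eef_rot: [180.0, 0.0, 0.0]
contact_force: [0.1, -6.6, -2.2]
gripper_width: 0.0104
gripper_force: 40.0
```

Emit:
{"fn": "step_arm", "kwargs": {"xyz": [[0,-0.06,0],[0,-0.12,0],[0,-0.18,0],[0,-0.24,0],[0,-0.3,0],[0,-0.36,0],[0,-0.42,0],[0,-0.48,0],[0,-0.54,0],[0,-0.6,0],[0,-0.66,0],[0,-0.72,0],[0,-0.78,0],[0,-0.84,0],[0,-0.9,0],[0,-0.95,0],[0,-0.98,0],[0,-1.0,0],[0,-1.0,0],[0,-1.0,0]], "yaw": [0,0,0,0,0,0,0,0,0,0,0,0,0,0,0,0,0,0,0,0], "claw": [1,1,1,1,1,1,1,1,1,1,1,1,1,1,1,1,1,1,1,1]}}

```text
time_s: 11.02
tcp_pos: [0.5722, 0.0779, 0.1099]
eef_rot: [179.9, 0.0, 0.0]
contact_force: [3.0, -7.6, -1.2]
gripper_width: 0.011
gripper_force: 40.0
```

Emit:
{"fn": "step_arm", "kwargs": {"xyz": [[0,0,0],[0,0,0],[0,0,0],[0,0,-0.2],[0,0,-0.4],[0,0,-0.6],[0,-0.3,-0.7],[0,-0.3,-0.7],[0,-0.3,-0.7]], "yaw": [0,0,0,0,0,0,0,0,0], "claw": [-1,-1,-1,-1,-1,-1,-1,-1,-1]}}

```text
time_s: 11.77
tcp_pos: [0.5733, 0.1429, 0.2527]
eef_rot: [-179.8, -0.2, 0.1]
contact_force: [0.7, 0.3, 0.3]
gripper_width: 0.0653
gripper_force: 0.0
```

```bash
python3 look.py w5
python3 - <<'E'
from h import *
np.set_printoptions(precision=4,suppress=True)
for n in("side","scene"):
    C=cam(n);P=cloud(C,np.load(f"pics/{n}0.npy"))
    q=P[(P[...,2]>.15)&(P[...,2]<.34)&(P[...,0]>.57)&(P[...,0]<.9)&(P[...,1]<-.1)&(P[...,1]>-.7)]
    for z in(.15,.19,.23,.27,.31):
        w=q[abs(q[:,2]-z)<.02]
        if len(w):print(n,z,"ymax",np.percentile(w[:,1],99),"xmin",np.percentile(w[:,0],2))
import json
s=json.load(open("pics/w5.json"));C=cam("wrist",s);P=cloud(C,np.load("pics/w5.npy"))
q=P[(P[...,2]>.117)&(P[...,2]<.125)&(P[...,0]>.53)&(P[...,0]<.61)&(abs(P[...,1]-.08)<.05)];print("bar",q.mean(0))
# blanks by white top, wrist; scene/side again
im=cv2.imread("pics/w5.png")
S={}
for n in("scene","side"):
    im2,d=cams.capture(n);cv2.imwrite(f"pics/{n}5.png",im2);C2=cam(n);P2=cloud(C2,d);h=cv2.cvtColor(im2,cv2.COLOR_BGR2HSV)
    m=((h[...,1]<60)&(h[...,2]>150)&(P2[...,2]>.02)&(P2[...,2]<.04)&(P2[...,0]>.3)&(P2[...,0]<.75)&(P2[...,1]>.1)&(P2[...,1]<.45)).astype(np.uint8)
    k,l,st,ce=cv2.connectedComponentsWithStats(m)
    for i in range(1,k):
        if st[i,4]>40:
            q=P2[l==i];r=cv2.minAreaRect(q[:,:2].astype(np.float32));print(n,ce[i].round(1),st[i,4],np.round(r[0],3),np.round(r[1],3),round(r[2],1),np.median(q[:,2]))
E
```

```text
[0.57330913 0.14289989 0.25266713] [-1.79821115e+02 -2.48807896e-01  1.47148612e-01]
side 0.15 ymax -0.33819396762767073 xmin 0.6060530429181983
side 0.19 ymax -0.3153017572318793 xmin 0.5918130979310682
side 0.23 ymax -0.30444503155290237 xmin 0.5859315639208836
side 0.27 ymax -0.3164527384761227 xmin 0.5907617555753626
side 0.31 ymax -0.3347074630233671 xmin 0.5909122336263211
scene 0.15 ymax -0.3353226257817623 xmin 0.6131140922023987
scene 0.19 ymax -0.30986038425196566 xmin 0.6289268763424136
scene 0.23 ymax -0.30267831109275883 xmin 0.6280574206200648
scene 0.27 ymax -0.3121698053081951 xmin 0.6126744301192535
scene 0.31 ymax -0.33103562593589736 xmin 0.5981200499742169
bar [0.5735 0.0796 0.1202]
scene [408.6 187.2] 173 [0.595 0.377] [0.039 0.063] 12.8 0.02725847876083254
scene [363.5 196.3] 180 [0.54  0.233] [0.041 0.061] 11.2 0.027861935053269615
side [281.7 163.8] 110 [0.593 0.381] [0.047 0.066] 14.7 0.02971351974309072
side [297.5 187.4] 143 [0.536 0.233] [0.047 0.064] 13.3 0.029347837491630613
side [275.  204.1] 157 [0.423 0.212] [0.043 0.063] 7.4 0.029655645107138473
```

View pics/w5.png

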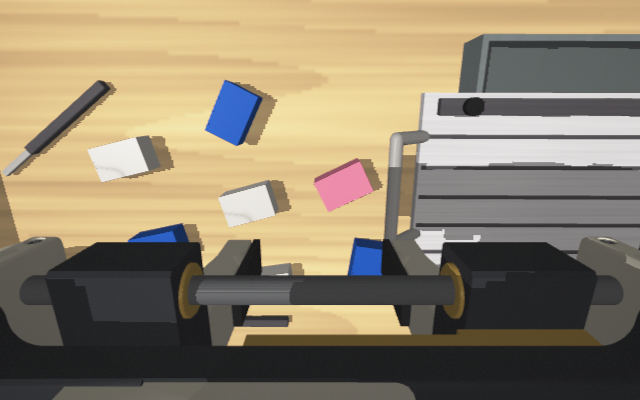

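```bash
cat > blanks.py <<'E'
from h import *
import json,sys
np.set_printoptions(precision=4,suppress=True)
def blanks(n,zt=.03,box=(.3,.8,.1,.5)):
    s=json.load(open(f"pics/{n}.json"));C=cam("wrist",s);P=cloud(C,np.load(f"pics/{n}.npy"));im=cv2.imread(f"pics/{n}.png");h=cv2.cvtColor(im,cv2.COLOR_BGR2HSV)
    m=((P[...,2]>zt-.005)&(P[...,2]<zt+.008)&(P[...,0]>box[0])&(P[...,0]<box[1])&(P[...,1]>box[2])&(P[...,1]<box[3])).astype(np.uint8)
    m[235:]=0
    k,l,st,ce=cv2.connectedComponentsWithStats(m)
    for i in range(1,k):
        if st[i,4]<300: continue
        c=max(cv2.findContours((l==i).astype(np.uint8),0,2)[0],key=len)[:,0]
        w=np.array([onz(C,p,zt)[:2] for p in c]);r=cv2.minAreaRect((w*1000).astype(np.float32));a,b=r[1];ang=r[2] if a>b else r[2]+90
        print("px",ce[i].round(),"col",im[l==i].mean(0).round(),"ctr",np.round(r[0],1),"size",np.round(r[1],1),"tool yaw",round((ang+90+90)%180-90,1),"z",np.median(P[l==i][:,2]).round(4))
if __name__=="__main__": blanks(sys.argv[1])
E
python3 blanks.py w5
```

```text
px [231. 113.] col [201. 105.  57.] ctr [646.6 244.6] size [40.8 60. ] tool yaw 63.0 z 0.0304
px [119. 159.] col [223. 228. 231.] ctr [595. 378.] size [39.9 63.2] tool yaw 13.9 z 0.0304
px [339. 187.] col [168. 139. 233.] ctr [563.8 118.7] size [40.7 59.6] tool yaw 26.4 z 0.0303
px [247. 205.] col [219. 225. 228.] ctr [539.8 233.6] size [40.7 61.1] tool yaw 15.6 z 0.0302
```

```bash
python3 -c "
import cv2;a=cv2.imread('pics/w5.png')[70:280,70:400];cv2.imwrite('pics/w5c.png',cv2.resize(a,(800,509),interpolation=2))"
```

```text
(no output)
```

View pics/w5c.png

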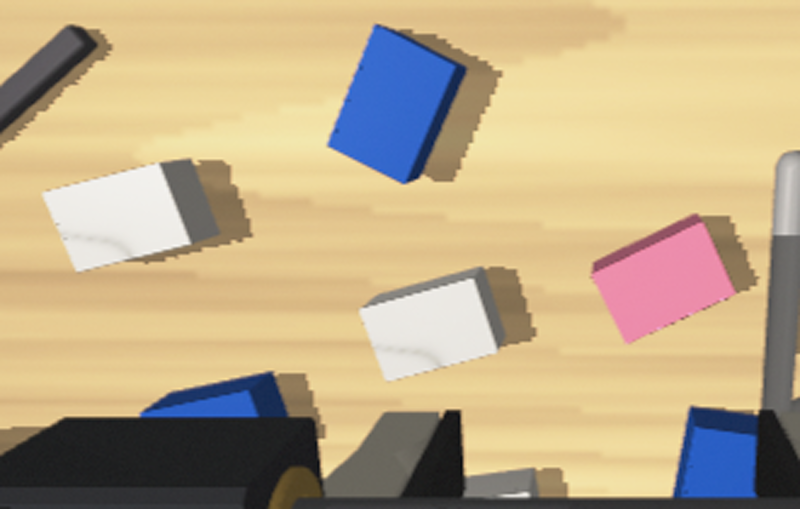

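Emit:
{"fn": "step_arm", "kwargs": {"xyz": [[-0.08,-0.2,0.2],[-0.16,-0.4725,0.4],[-0.16,-0.4725,0.6],[-0.16,-0.4725,0.75],[-0.16,-0.4725,0.75],[-0.16,-0.4725,0.75]], "yaw": [-0.0417,-0.0417,-0.0417,-0.0417,-0.0417,-0.0417], "claw": [-1,-1,-1,-1,-1,-1]}}

```text
time_s: 12.42
tcp_pos: [0.5368, 0.2318, 0.0943]
eef_rot: [179.8, 0.5, 15.0]
contact_force: [-0.5, 0.5, 0.1]
gripper_width: 0.0878
gripper_force: 0.0
```

Emit:
{"fn": "step_arm", "kwargs": {"xyz": [[0,0,0.18],[0,0,0.365],[0,0,0.365],[0,0,0.365],[0,0,0.365],[0,0,0.365],[0,0,0.365],[0,0,0.365],[0,0,0.365],[0,0,0.365],[0,0,0.365],[0,0,0.365],[0,0,0.365]], "yaw": [0,0,0,0,0,0,0,0,0,0,0,0,0], "claw": [-1,-1,-1,-1,1,1,1,1,1,1,1,1,1], "grip_force": 30}}

```text
time_s: 13.5
tcp_pos: [0.5407, 0.234, 0.0283]
eef_rot: [-180.0, -0.1, 15.1]
contact_force: [-2.2, 0.2, 7.9]
gripper_width: 0.0597
gripper_force: 30.0
```

Emit:
{"fn": "step_arm", "kwargs": {"xyz": [[0,0,-0.2],[0,0,-0.4],[0,0.1,-0.6],[-0.04,0.25,-0.7],[-0.08,0.4,-0.7],[-0.1,0.6,-0.7],[-0.148,0.8,-0.7],[-0.148,1.0,-0.7],[-0.148,1.0,-0.7],[-0.148,1.0,-0.7],[-0.148,1.0,-0.7],[-0.148,1.0,-0.7],[-0.148,1.0,-0.7],[-0.148,1.0,-0.7],[-0.148,1.0,-0.7],[-0.148,1.0,-0.7],[-0.148,1.0,-0.7],[-0.148,1.0,-0.7]], "yaw": [0,0,0.02,0.04,0.06,0.08,0.1,0.12,0.14,0.16,0.18,0.2,0.22,0.24,0.26,0.28,0.2917,0.2917], "claw": [1,1,1,1,1,1,1,1,1,1,1,1,1,1,1,1,1,1]}}

```text
time_s: 15.0
tcp_pos: [0.5632, 0.0328, 0.1669]
eef_rot: [180.0, 0.0, -90.2]
contact_force: [-0.6, -0.7, -0.0]
gripper_width: 0.0598
gripper_force: 30.0
```

```bash
python3 look.py w6
python3 - <<'E'
from h import *
import json
np.set_printoptions(precision=4,suppress=True)
for n in("w5","w6"):
    s=json.load(open(f"pics/{n}.json"));C=cam("wrist",s);P=cloud(C,np.load(f"pics/{n}.npy"))
    print(n,s["gripper_width"])
    for y in(.02,0,-.03,-.06,-.1,-.14):
        q=P[(P[...,2]>.0915)&(P[...,2]<.099)&(P[...,0]>.6)&(P[...,0]<.7)&(abs(P[...,1]-y)<.012)]
        if len(q)>20:print(" fence",y,len(q),np.percentile(q[:,0],[2,98]),np.median(q[:,2]))
    for x in(.52,.56,.6,.63):
        q=P[(P[...,2]>.096)&(P[...,2]<.104)&(P[...,1]<-.15)&(P[...,1]>-.25)&(abs(P[...,0]-x)<.012)]
        if len(q)>20:print(" stop",x,len(q),np.percentile(q[:,1],[2,98]),np.median(q[:,2]))
E
```

```text
[0.56316077 0.03280184 0.16694246] [ 1.7997792e+02  3.3986851e-03 -9.0203029e+01]
w5 0.06525497773825631
 fence 0.02 331 [0.6454 0.6593] 0.09533053458352109
 fence 0 204 [0.6455 0.6594] 0.09525196023720667
 fence -0.03 451 [0.6456 0.6595] 0.09517523296821845
 fence -0.06 457 [0.6457 0.6595] 0.09505839290059631
 fence -0.1 479 [0.6449 0.6597] 0.09495290779752197
 fence -0.14 303 [0.645  0.6598] 0.09495078326244677
w6 0.05977000353377157
 fence 0.02 495 [0.6462 0.6608] 0.09551751058169114
 fence 0 542 [0.6462 0.6608] 0.09547996320655172
 fence -0.03 902 [0.6464 0.6609] 0.09544251617507611
 fence -0.06 1036 [0.6464 0.6609] 0.09544321185933269
 fence -0.1 878 [0.6463 0.6608] 0.09546533652088691
```

View pics/w6.png

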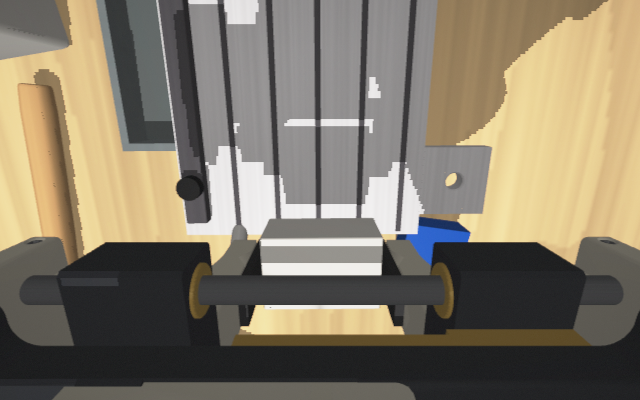

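Emit:
{"fn": "step_arm", "kwargs": {"xyz": [[0.15,-0.1,0],[0.3,-0.2,0],[0.45,-0.2575,0],[0.6,-0.2575,0],[0.75,-0.2575,0],[0.9,-0.2575,0],[1.0,-0.2575,0],[1.0,-0.2575,0],[1.0,-0.2575,0]], "yaw": [0,0,0,0,0,0,0,0,0], "claw": [1,1,1,1,1,1,1,1,1]}}

```text
time_s: 15.8
tcp_pos: [0.6146, -0.1684, 0.1666]
eef_rot: [180.0, 0.0, -90.0]
contact_force: [1.1, 0.5, -0.7]
gripper_width: 0.0597
gripper_force: 30.0
```

```bash
python3 look.py w7
python3 - <<'E'
from h import *
import json
np.set_printoptions(precision=4,suppress=True)
n="w7"
s=json.load(open(f"pics/{n}.json"));C=cam("wrist",s);P=cloud(C,np.load(f"pics/{n}.npy"))
for x in(.5,.52,.56,.6,.63):
    q=P[(P[...,2]>.0965)&(P[...,2]<.104)&(P[...,1]<-.15)&(P[...,1]>-.25)&(abs(P[...,0]-x)<.012)]
    if len(q)>20:print(" stop",x,len(q),np.percentile(q[:,1],[2,98]),np.median(q[:,2]))
q=P[(P[...,2]>.0915)&(P[...,2]<.099)&(P[...,0]>.635)&(P[...,0]<.67)&(P[...,1]<-.1)&(P[...,1]>-.19)];print("fence",np.percentile(q[:,0],[2,98]) if len(q) else 0)
q=P[:235];q=q[(q[...,2]>.16)&(q[...,2]<.35)&(q[...,1]<-.24)];print("head ymax",np.percentile(q[:,1],99.5) if len(q) else 0)
E
```

```text
[ 0.6146329  -0.16838261  0.16660791] [ 1.79962370e+02  6.33978190e-03 -8.99504816e+01]
 stop 0.5 480 [-0.2067 -0.1923] 0.09917979176961722
 stop 0.52 773 [-0.2067 -0.1923] 0.09925392040936848
 stop 0.56 781 [-0.2066 -0.1922] 0.09931574774423621
 stop 0.6 771 [-0.2066 -0.1922] 0.09937748249868497
 stop 0.63 785 [-0.2066 -0.1921] 0.09948554000886592
fence [0.6465 0.6613]
head ymax -0.24431707946194903
```

Emit:
{"fn": "step_arm", "kwargs": {"xyz": [[0,0,0.1],[0,0,0.2],[0,0,0.25],[0,0,0.268],[0,0,0.268],[0.01,0,0.268],[0.02,0,0.268],[0.03,0,0.268],[0.035,0,0.268],[0.035,0,0.268]], "yaw": [0,0,0,0,0,0,0,0,0,0], "claw": [1,1,1,1,1,1,1,1,1,1]}}

```text
time_s: 16.68
tcp_pos: [0.6151, -0.1745, 0.1135]
eef_rot: [-180.0, -0.0, -90.0]
contact_force: [-0.1, -0.8, -1.0]
gripper_width: 0.0599
gripper_force: 30.0
```

Emit:
{"fn": "step_arm", "kwargs": {"xyz": [[0.01,0,0],[0.02,0,0],[0.02,0,0]], "yaw": [0,0,0], "claw": [1,1,1]}}

```text
time_s: 16.93
tcp_pos: [0.6152, -0.1773, 0.1135]
eef_rot: [-180.0, 0.1, -90.0]
contact_force: [-1.1, 6.3, 0.9]
gripper_width: 0.0595
gripper_force: 29.9
```

Emit:
{"fn": "step_arm", "kwargs": {"xyz": [[0,0,0],[0,0,0],[0,0,0],[0,0,0],[0,0,-0.2],[0,0,-0.4],[-0.2,0,-0.6],[-0.4,0,-0.7],[-0.6,0,-0.7],[-0.8,0,-0.7],[-1,0,-0.7]], "yaw": [0,0,0,0,0,0,0,0,0,0,0], "claw": [-1,-1,-1,-1,-1,-1,-1,-1,-1,-1,-1]}}

```text
time_s: 17.85
tcp_pos: [0.6151, 0.0128, 0.2548]
eef_rot: [-179.9, 0.0, -90.0]
contact_force: [1.1, 0.4, 0.4]
gripper_width: 0.0876
gripper_force: 0.0
```

Emit:
{"fn": "step_arm", "kwargs": {"xyz": [[-0.2,0.1,0],[-0.4,0.2,0],[-0.6,0.3,0],[-0.8,0.3,0],[-1,0.3,0],[-1,0.3,0],[-1,0.3,0],[-1,0.3,0],[-1,0.3,0],[-1,0.3,0],[-1,0.3,0],[-1,0.3,0],[-1,0.3,0],[-1,0.3,0],[-1,0.3,0],[-1,0.3,0],[-1,0.3,0],[-1,0.3,0]], "yaw": [-0.02,-0.04,-0.06,-0.08,-0.1,-0.12,-0.14,-0.16,-0.18,-0.2,-0.22,-0.24,-0.26,-0.28,-0.289,-0.289,-0.289,-0.289], "claw": [-1,-1,-1,-1,-1,-1,-1,-1,-1,-1,-1,-1,-1,-1,-1,-1,-1,-1]}}

```text
time_s: 19.35
tcp_pos: [0.555, 0.2112, 0.2533]
eef_rot: [180.0, -0.0, 13.9]
contact_force: [-0.9, 0.7, -0.4]
gripper_width: 0.0875
gripper_force: 0.0
```

```bash
python3 look.py w8; python3 blanks.py w8
```

```text
[0.55499934 0.21124608 0.25331154] [ 1.79994225e+02 -4.73480153e-03  1.39085445e+01]
px [311.  89.] col [178.  91.  48.] ctr [646.5 245.3] size [39.9 59.9] tool yaw 63.2 z 0.0304
px [183. 107.] col [210. 217. 220.] ctr [594.5 378.6] size [39.2 61.7] tool yaw 13.9 z 0.0303
px [395. 188.] col [118.  98. 173.] ctr [563.6 119.3] size [41.  59.5] tool yaw 26.3 z 0.0302
px [193. 207.] col [172.  85.  42.] ctr [482.6 352.1] size [40.4 61.6] tool yaw 13.9 z 0.0302
```

```bash
python3 -c "
from h import *
go((.5945,.3785,.11,13.9),(.5945,.3785,.028,13.9))"
```

```text
xyz [ 0.3931 -0.764   0.7164] yaw 0.0001 rows>= 6
xyz [ 0.3931 -0.764   1.1264] yaw 0.0001 rows>= 7
```

Emit:
{"fn": "step_arm", "kwargs": {"xyz": [[0.13,-0.25,0.1],[0.25,-0.5,0.2],[0.393,-0.7,0.3],[0.393,-0.764,0.5],[0.393,-0.764,0.67],[0.393,-0.764,0.85],[0.393,-0.764,1.0],[0.393,-0.764,1.0],[0.393,-0.764,1.0]], "yaw": [0,0,0,0,0,0,0,0,0], "claw": [-1,-1,-1,-1,-1,-1,-1,-1,-1]}}

```text
time_s: 20.15
tcp_pos: [0.5926, 0.3772, 0.05]
eef_rot: [179.8, 0.3, 14.0]
contact_force: [-0.6, -0.3, 1.1]
gripper_width: 0.0871
gripper_force: 0.0
```

Emit:
{"fn": "step_arm", "kwargs": {"xyz": [[0,0,0.1265],[0,0,0.1265],[0,0,0.1265],[0,0,0.1265],[0,0,0.1265],[0,0,0.1265],[0,0,0.1265],[0,0,0.1265],[0,0,0.1265],[0,0,0.1265],[0,0,0.1265]], "yaw": [0,0,0,0,0,0,0,0,0,0,0], "claw": [-1,-1,1,1,1,1,1,1,1,1,1]}}

```text
time_s: 21.07
tcp_pos: [0.5946, 0.379, 0.0295]
eef_rot: [-180.0, -0.1, 14.1]
contact_force: [-1.0, -0.7, 7.3]
gripper_width: 0.0597
gripper_force: 30.0
```

Emit:
{"fn": "step_arm", "kwargs": {"xyz": [[0,0,-0.2],[0,0,-0.4],[0,0,-0.6],[-0.1,0.2,-0.7],[-0.1,0.4,-0.7],[-0.1,0.6,-0.7],[-0.1,0.8,-0.7],[-0.1,1.0,-0.7],[-0.1,1.0,-0.7],[-0.1,1.0,-0.7]], "yaw": [0,0,0,0.02,0.04,0.06,0.08,0.1,0.1,0.1], "claw": [1,1,1,1,1,1,1,1,1,1]}}

```text
time_s: 21.9
tcp_pos: [0.6233, 0.1772, 0.1679]
eef_rot: [180.0, 0.0, -22.2]
contact_force: [1.1, 1.3, -1.5]
gripper_width: 0.0597
gripper_force: 30.0
```

```bash
python3 -c "
from h import *
s=status.get_state();print(s['tcp_pos'],s['eef_rot'],s['gripper_width'])
go((.6145,-.09,.1685,-90),(.6,.13,.1685,-90))"
```

```text
[0.62329036 0.1771678  0.16785786] [ 1.79978056e+02  3.43874041e-02 -2.21818892e+01] 0.0596812754162398
xyz [ 0.4636  1.2536 -0.003 ] yaw 0.1884 rows>= 10
xyz [-0.0188  0.2624 -0.0031] yaw 0.1884 rows>= 10
```

Emit:
{"fn": "step_arm", "kwargs": {"xyz": [[0.05,0.15,0],[0.1,0.3,0],[0.16,0.45,0],[0.22,0.6,0],[0.28,0.8,0],[0.3315,0.93,0],[0.3315,0.93,0],[0.3315,0.93,0],[0.3315,0.93,0],[0.3315,0.93,0],[0.3315,0.93,0],[0.3315,0.93,0]], "yaw": [0.02,0.04,0.06,0.08,0.1,0.12,0.14,0.16,0.18,0.1884,0.1884,0.1884], "claw": [1,1,1,1,1,1,1,1,1,1,1,1]}}

```text
time_s: 22.9
tcp_pos: [0.6152, -0.0166, 0.1678]
eef_rot: [180.0, 0.0, -89.5]
contact_force: [-0.3, 0.5, -2.1]
gripper_width: 0.0597
gripper_force: 30.0
```

```bash
python3 look.py w9
python3 - <<'E'
from h import *
import blanks
blanks.blanks("w9",.115,(.5,.7,-.22,-.05))
go((.6145,-.12,.1685,-90),(.6145,-.126,.115,-90))
E
```

```text
[ 0.61519475 -0.01664372  0.16776314] [ 1.79979046e+02  5.83975299e-03 -8.95490631e+01]
xyz [ 0.5164  0.0076 -0.0036] yaw 0.0013 rows>= 3
xyz [0.5464 0.0077 0.2639] yaw 0.0013 rows>= 3
```

View pics/w9.png

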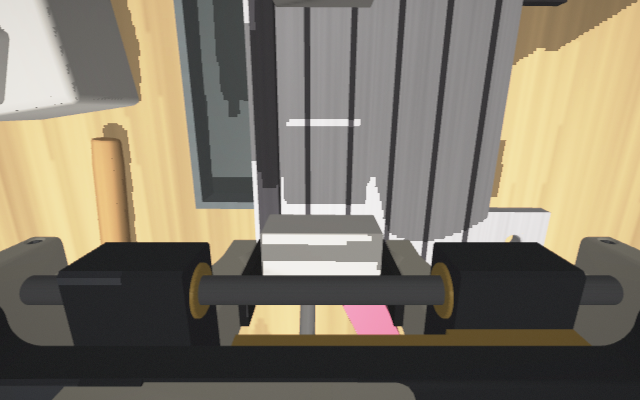

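Emit:
{"fn": "step_arm", "kwargs": {"xyz": [[0.15,0.008,0],[0.3,0.008,0],[0.45,0.008,0],[0.53,0.008,0.1],[0.53,0.008,0.2],[0.53,0.008,0.25],[0.53,0.008,0.266],[0.53,0.008,0.266],[0.54,0.008,0.266],[0.56,0.008,0.266],[0.58,0.008,0.266],[0.59,0.008,0.266],[0.59,0.008,0.266]], "yaw": [0.0013,0.0013,0.0013,0.0013,0.0013,0.0013,0.0013,0.0013,0.0013,0.0013,0.0013,0.0013,0.0013], "claw": [1,1,1,1,1,1,1,1,1,1,1,1,1]}}

```text
time_s: 24.03
tcp_pos: [0.6145, -0.1355, 0.115]
eef_rot: [-180.0, 0.0, -90.2]
contact_force: [0.7, 1.4, -1.7]
gripper_width: 0.0602
gripper_force: 30.0
```

Emit:
{"fn": "step_arm", "kwargs": {"xyz": [[0.01,0,0],[0.02,0,0],[0.025,0,0],[0.025,0,0]], "yaw": [0,0,0,0], "claw": [1,1,1,1]}}

```text
time_s: 24.37
tcp_pos: [0.6145, -0.1393, 0.115]
eef_rot: [-179.9, 0.1, -90.2]
contact_force: [0.2, 7.2, -0.5]
gripper_width: 0.0592
gripper_force: 30.0
```

Emit:
{"fn": "step_arm", "kwargs": {"xyz": [[0,0,0],[0,0,0],[0,0,0],[0,0,0],[0,0,-0.2],[0,0,-0.4],[-0.1,0,-0.6],[-0.3,0.1,-0.7],[-0.45,0.2,-0.7],[-0.6,0.3,-0.7],[-0.75,0.4,-0.7],[-0.9,0.5,-0.7],[-1,0.5,-0.7],[-1,0.5,-0.7],[-1,0.5,-0.7]], "yaw": [0,0,0,0,0,0,-0.02,-0.04,-0.06,-0.08,-0.1,-0.12,-0.14,-0.14,-0.14], "claw": [-1,-1,-1,-1,-1,-1,-1,-1,-1,-1,-1,-1,-1,-1,-1]}}

```text
time_s: 25.62
tcp_pos: [0.5148, 0.0608, 0.2553]
eef_rot: [-180.0, -0.0, -39.7]
contact_force: [-0.2, -0.3, 0.6]
gripper_width: 0.0876
gripper_force: 0.0
```

```bash
python3 -c "
from h import *
s=status.get_state();print(s['tcp_pos'],s['eef_rot'])
go((.42,.15,.25,12))"
```

```text
[0.51480111 0.06077039 0.25525103] [-1.79956807e+02 -3.19068503e-02 -3.97282289e+01]
xyz [-0.6497 -0.0401  0.0259] yaw -0.1437 rows>= 8
```

Emit:
{"fn": "step_arm", "kwargs": {"xyz": [[-0.1,0,0],[-0.2,0,0],[-0.3,0,0],[-0.4,0,0],[-0.55,0,0],[-0.65,-0.04,0.026],[-0.65,-0.04,0.026],[-0.65,-0.04,0.026],[-0.65,-0.04,0.026],[-0.65,-0.04,0.026]], "yaw": [-0.02,-0.04,-0.06,-0.08,-0.1,-0.12,-0.1437,-0.1437,-0.1437,-0.1437], "claw": [-1,-1,-1,-1,-1,-1,-1,-1,-1,-1]}}

```text
time_s: 26.45
tcp_pos: [0.4205, 0.1488, 0.2496]
eef_rot: [180.0, 0.0, 11.7]
contact_force: [0.7, 0.5, -0.2]
gripper_width: 0.0874
gripper_force: 0.0
```

```bash
python3 look.py w10; python3 blanks.py w10
```

```text
[0.42054914 0.14878531 0.24956174] [1.79989536e+02 2.76078164e-03 1.16861105e+01]
px [373.  53.] col [152. 126. 220.] ctr [562.8 118.7] size [40.2 60.1] tool yaw 25.9 z 0.0305
px [148.  86.] col [181.  96.  54.] ctr [481.9 351.6] size [39.4 62.4] tool yaw 11.7 z 0.0304
px [ 8. 92.] col [75. 84. 88.] ctr [445.  499.6] size [15.6 32.3] tool yaw 86.6 z 0.0301
px [267. 162.] col [206. 213. 216.] ctr [426.5 213.5] size [40.6 60. ] tool yaw 8.5 z 0.0303
px [ 86. 214.] col [90. 97. 96.] ctr [320.6 421.3] size [60. 23.] tool yaw -32.3 z 0.0319
```

View pics/w10.png

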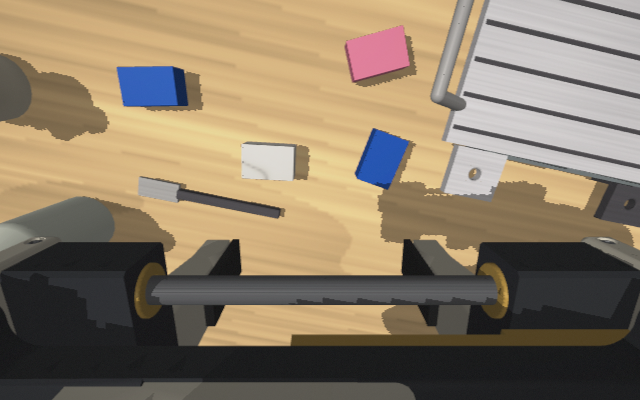

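```bash
python3 -c "
from h import *
go((.4265,.2135,.06,8.5))"
```

```text
xyz [ 0.0949 -0.3113  0.9475] yaw 0.0089 rows>= 5
```

Emit:
{"fn": "step_arm", "kwargs": {"xyz": [[0.05,-0.16,0.1],[0.095,-0.311,0.25],[0.095,-0.311,0.4],[0.095,-0.311,0.6],[0.095,-0.311,0.8],[0.095,-0.311,0.9475],[0.095,-0.311,0.9475],[0.095,-0.311,0.9475]], "yaw": [0.0089,0.0089,0.0089,0.0089,0.0089,0.0089,0.0089,0.0089], "claw": [-1,-1,-1,-1,-1,-1,-1,-1]}}

```text
time_s: 27.17
tcp_pos: [0.4258, 0.213, 0.0593]
eef_rot: [179.8, 0.2, 8.6]
contact_force: [-0.5, 0.3, 0.6]
gripper_width: 0.0876
gripper_force: 0.0
```

Emit:
{"fn": "step_arm", "kwargs": {"xyz": [[0,0,0.1],[0,0,0.158],[0,0,0.158],[0,0,0.158],[0,0,0.158],[0,0,0.158],[0,0,0.158],[0,0,0.158],[0,0,0.158],[0,0,0.158],[0,0,0.158],[0,0,0.158]], "yaw": [0,0,0,0,0,0,0,0,0,0,0,0], "claw": [-1,-1,-1,1,1,1,1,1,1,1,1,1]}}

```text
time_s: 28.17
tcp_pos: [0.4263, 0.2143, 0.0293]
eef_rot: [-180.0, -0.0, 8.7]
contact_force: [-0.4, -1.4, 7.6]
gripper_width: 0.06
gripper_force: 30.0
```

Emit:
{"fn": "step_arm", "kwargs": {"xyz": [[0,0,-0.2],[0,0,-0.4],[0,0,-0.6],[0.1,0.1,-0.72],[0.2,0.2,-0.72],[0.35,0.35,-0.72],[0.5,0.5,-0.72],[0.5,0.6,-0.72],[0.5,0.6,-0.72],[0.5,0.6,-0.72],[0.5,0.6,-0.72],[0.5,0.6,-0.72],[0.5,0.6,-0.72],[0.5,0.6,-0.72],[0.5,0.6,-0.72],[0.5,0.6,-0.72],[0.5,0.6,-0.72],[0.5,0.6,-0.72]], "yaw": [0,0,0,0.02,0.04,0.06,0.08,0.1,0.12,0.14,0.16,0.18,0.2,0.22,0.24,0.26,0.2736,0.2736], "claw": [1,1,1,1,1,1,1,1,1,1,1,1,1,1,1,1,1,1]}}

```text
time_s: 29.67
tcp_pos: [0.5426, 0.1105, 0.1722]
eef_rot: [180.0, -0.0, -90.1]
contact_force: [-0.2, -0.1, -1.4]
gripper_width: 0.0598
gripper_force: 30.0
```

```bash
python3 -c "
from h import *
s=status.get_state();print(s['tcp_pos'],s['eef_rot'],s['gripper_width'])
go((.6145,-.02,.169,-90),(.6145,-.087,.1155,-90))"
```

```text
[0.54258772 0.11050099 0.17223059] [ 1.79957067e+02 -8.35053463e-03 -9.00566058e+01] 0.05977832294263941
xyz [ 0.6521 -0.3602  0.016 ] yaw -0.0002 rows>= 4
xyz [ 0.9871 -0.3607  0.2835] yaw -0.0002 rows>= 6
```

Emit:
{"fn": "step_arm", "kwargs": {"xyz": [[0.15,-0.1,0],[0.3,-0.2,0],[0.45,-0.3,0],[0.6,-0.36,0],[0.75,-0.36,0],[0.9,-0.36,0],[0.985,-0.36,0.05],[0.985,-0.36,0.15],[0.985,-0.36,0.23],[0.985,-0.36,0.27],[0.985,-0.36,0.283],[0.985,-0.36,0.283],[0.985,-0.36,0.283]], "yaw": [0,0,0,0,0,0,0,0,0,0,0,0,0], "claw": [1,1,1,1,1,1,1,1,1,1,1,1,1]}}

```text
time_s: 30.75
tcp_pos: [0.6154, -0.0859, 0.1162]
eef_rot: [180.0, -0.0, -89.7]
contact_force: [-2.8, -0.2, -2.5]
gripper_width: 0.0595
gripper_force: 30.0
```

Emit:
{"fn": "step_arm", "kwargs": {"xyz": [[0.02,0,0],[0.04,0,0],[0.055,0,0],[0.06,0,0],[0.06,0,0]], "yaw": [0,0,0,0,0], "claw": [1,1,1,1,1]}}

```text
time_s: 31.17
tcp_pos: [0.6154, -0.0986, 0.1161]
eef_rot: [180.0, -0.0, -89.8]
contact_force: [-4.0, 1.2, -0.4]
gripper_width: 0.0598
gripper_force: 30.0
```

Emit:
{"fn": "step_arm", "kwargs": {"xyz": [[0.01,0,0],[0.018,0,0],[0.018,0,0]], "yaw": [0,0,0], "claw": [1,1,1]}}

```text
time_s: 31.42
tcp_pos: [0.6154, -0.1011, 0.1159]
eef_rot: [180.0, 0.1, -89.8]
contact_force: [-4.8, 5.9, 0.0]
gripper_width: 0.0599
gripper_force: 30.0
```

Emit:
{"fn": "step_arm", "kwargs": {"xyz": [[0,0,0],[0,0,0],[0,0,0],[0,0,0],[0,0,-0.2],[0,0,-0.4],[-0.1,0,-0.6],[-0.25,0,-0.7],[-0.4,0,-0.7],[-0.5,0,-0.7],[-0.6,0,-0.7],[-0.6,0,-0.7],[-0.6,0,-0.7]], "yaw": [0,0,0,0,0,0,0,0,0,0,0,0,0], "claw": [-1,-1,-1,-1,-1,-1,-1,-1,-1,-1,-1,-1,-1]}}

```text
time_s: 32.5
tcp_pos: [0.6156, 0.0191, 0.2562]
eef_rot: [-180.0, -0.0, -89.7]
contact_force: [0.0, 0.5, 0.1]
gripper_width: 0.0878
gripper_force: 0.0
```

```bash
python3 look.py w11
python3 - <<'E'
from h import *
import json
np.set_printoptions(precision=4,suppress=True)
n="w11";s=json.load(open(f"pics/{n}.json"));C=cam("wrist",s);P=cloud(C,np.load(f"pics/{n}.npy"));im=cv2.imread(f"pics/{n}.png")
m=((P[...,2]>.111)&(P[...,2]<.12)&(P[...,0]>.5)&(P[...,0]<.7)&(P[...,1]>-.22)&(P[...,1]<-.05)).astype(np.uint8);m[236:]=0
q=P[m>0];print(len(q),cv2.minAreaRect((q[:,:2]*1000).astype(np.float32)))
for y in np.arange(-.19,-.07,.01):
    w=q[abs(q[:,1]-y)<.005]
    if len(w):print(y.round(2),np.percentile(w[:,0],[1,99]),np.median(w[:,2]))
f=P[:236];f=f[(f[...,2]>.0915)&(f[...,2]<.099)&(f[...,0]>.635)&(f[...,0]<.67)&(f[...,1]<.0)&(f[...,1]>-.19)];print("fence",np.percentile(f[:,0],[2,98]) if len(f) else 0)
v,u=np.where(m);a=im[max(v.min()-30,0):v.max()+30,u.min()-40:u.max()+40];cv2.imwrite("pics/w11c.png",cv2.resize(a,None,fx=4,fy=4,interpolation=2)[:600,:800])
E
```

```text
[0.61558429 0.01905502 0.25615719] [-1.79951040e+02 -7.43741624e-04 -8.97003962e+01]
6030 ((616.3048706054688, -108.9422378540039), (60.92657470703125, 60.81928253173828), 89.83364868164062)
-0.14 [0.5861 0.6448] 0.11532162337431867
-0.13 [0.5867 0.6452] 0.1153483261350278
-0.12 [0.5868 0.6455] 0.11534461980099331
-0.11 [0.5875 0.6459] 0.11537269577398873
-0.1 [0.5872 0.646 ] 0.11544111430745588
-0.09 [0.5876 0.6463] 0.11537814776847755
-0.08 [0.5873 0.6465] 0.11531970055651355
fence [0.6469 0.6614]
```

View pics/w11c.png

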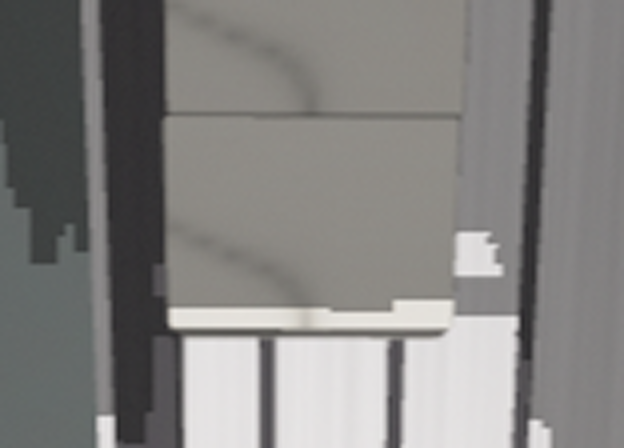

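Run:
```python
from h import *
np.set_printoptions(precision=4,suppress=True)
for n in("side","scene"):
    C=cam(n);im,d=cams.capture(n);cv2.imwrite(f"pics/{n}11.png",im);P=cloud(C,d)
    q=P[(P[...,2]>.110)&(P[...,2]<.12)&(P[...,0]>.57)&(P[...,0]<.66)&(P[...,1]>-.24)&(P[...,1]<0)]
    if len(q):print(n,len(q),cv2.minAreaRect((q[:,:2]*1000).astype(np.float32)),np.percentile(q[:,1],[0.5,99.5]))
    q=P[(P[...,2]>.094)&(P[...,2]<.103)&(P[...,0]>.5)&(P[...,0]<.57)&(P[...,1]>-.24)&(P[...,1]<-.15)]
    if len(q):print(" stop",len(q),np.percentile(q[:,1],[2,98]))
    q=P[(P[...,2]>.114)&(P[...,2]<.125)&(P[...,0]>.53)&(P[...,0]<.6)&(P[...,1]>.03)&(P[...,1]<.13)]
    if len(q):print(" bar",len(q),q.mean(0))
```

```text
side 602 ((614.2451782226562, -139.28236389160156), (69.01011657714844, 122.83890533447266), 0.7340124249458313) [-0.1996 -0.08  ]
 stop 110 [-0.215  -0.1993]
 bar 66 [0.5654 0.0678 0.1189]
scene 954 ((617.6112670898438, -139.75558471679688), (120.30615234375, 61.72636795043945), 89.92327880859375) [-0.1997 -0.0804]
 stop 125 [-0.2149 -0.2003]
 bar 12 [0.5412 0.0652 0.1164]
```

```bash
python3 -c "
from h import *
go((.572,.072,.2,0))"
```

```text
xyz [-0.273   0.2163  0.2793] yaw -0.2495 rows>= 13
```

Emit:
{"fn": "step_arm", "kwargs": {"xyz": [[-0.1,0.1,0],[-0.2,0.2,0],[-0.273,0.216,0.1],[-0.273,0.216,0.28],[-0.273,0.216,0.28],[-0.273,0.216,0.28],[-0.273,0.216,0.28],[-0.273,0.216,0.28],[-0.273,0.216,0.28],[-0.273,0.216,0.28],[-0.273,0.216,0.28],[-0.273,0.216,0.28],[-0.273,0.216,0.28],[-0.273,0.216,0.28],[-0.273,0.216,0.28]], "yaw": [-0.02,-0.04,-0.06,-0.08,-0.1,-0.12,-0.14,-0.16,-0.18,-0.2,-0.22,-0.24,-0.2495,-0.2495,-0.2495], "claw": [-1,-1,-1,-1,-1,-1,-1,-1,-1,-1,-1,-1,-1,-1,-1]}}

```text
time_s: 33.9
tcp_pos: [0.5721, 0.0719, 0.1999]
eef_rot: [180.0, -0.0, -0.2]
contact_force: [0.3, -0.7, -0.5]
gripper_width: 0.0876
gripper_force: 0.0
```

```bash
python3 look.py w12
python3 - <<'E'
from h import *
import json
s=json.load(open("pics/w12.json"));C=cam("wrist",s);P=cloud(C,np.load("pics/w12.npy"))[:236]
q=P[(P[...,2]>.117)&(P[...,2]<.128)&(P[...,0]>.53)&(P[...,0]<.62)&(abs(P[...,1]-.07)<.04)];print(len(q),q.mean(0),np.percentile(q,[2,98],axis=0))
q=P[(P[...,2]>.06)&(P[...,2]<.128)&(P[...,0]>.53)&(P[...,0]<.68)&(abs(P[...,1]-.07)<.06)];print(len(q),q.min(0),q.max(0))
go((.572,.072,.11,0))
E
```

```text
[0.57205669 0.07192489 0.19986632] [ 1.79994308e+02 -2.51906278e-03 -1.86432891e-01]
1272 [0.59000645 0.07179928 0.12025145] [[0.55908952 0.06646105 0.11746285]
 [0.6188946  0.07726957 0.12227556]]
8231 [0.54002411 0.01000487 0.07259265] [0.66625171 0.07777404 0.12297513]
xyz [-0.000e+00  2.000e-04  4.491e-01] yaw -0.0005 rows>= 3
```

Emit:
{"fn": "step_arm", "kwargs": {"xyz": [[0,0,0.2],[0,0,0.4],[0,0,0.45],[0,0,0.45],[0,0,0.45],[0,0,0.45],[0,0,0.45],[0,0,0.45],[0,0,0.45],[0,0,0.45],[0,0,0.45],[0,0,0.45],[0,0,0.45],[0,0,0.45],[0,0,0.45],[0,0,0.45],[0,0,0.45],[0,0,0.45],[0,0,0.45],[0,0,0.45]], "yaw": [0,0,0,0,0,0,0,0,0,0,0,0,0,0,0,0,0,0,0,0], "claw": [-1,-1,-1,1,1,1,1,1,1,1,1,1,1,1,1,1,1,1,1,1], "grip_force": 40}}

```text
time_s: 35.62
tcp_pos: [0.5718, 0.0719, 0.1098]
eef_rot: [179.9, 0.0, 0.0]
contact_force: [1.3, -5.5, -0.1]
gripper_width: 0.0107
gripper_force: 40.0
```

Emit:
{"fn": "step_arm", "kwargs": {"xyz": [[0,0.01,0],[0,0.03,0],[0,0.06,0],[0,0.09,0],[0,0.12,0],[0,0.15,0],[0,0.18,0],[0,0.21,0],[0,0.24,0],[0,0.27,0],[0,0.3,0],[0,0.33,0],[0,0.36,0],[0,0.39,0],[0,0.42,0],[0,0.45,0],[0,0.48,0],[0,0.5,0],[0,0.51,0],[0,0.51,0]], "yaw": [0,0,0,0,0,0,0,0,0,0,0,0,0,0,0,0,0,0,0,0], "claw": [1,1,1,1,1,1,1,1,1,1,1,1,1,1,1,1,1,1,1,1]}}

```text
time_s: 37.28
tcp_pos: [0.5719, -0.0282, 0.1098]
eef_rot: [-179.9, -0.0, 0.0]
contact_force: [-2.2, 5.0, 0.5]
gripper_width: 0.0105
gripper_force: 40.0
```

Emit:
{"fn": "step_arm", "kwargs": {"xyz": [[0,0.01,0],[0,0.03,0],[0,0.06,0],[0,0.09,0],[0,0.12,0],[0,0.15,0],[0,0.18,0],[0,0.21,0],[0,0.24,0],[0,0.27,0],[0,0.3,0],[0,0.33,0],[0,0.36,0],[0,0.39,0],[0,0.41,0],[0,0.43,0],[0,0.44,0],[0,0.445,0],[0,0.445,0],[0,0.445,0]], "yaw": [0,0,0,0,0,0,0,0,0,0,0,0,0,0,0,0,0,0,0,0], "claw": [1,1,1,1,1,1,1,1,1,1,1,1,1,1,1,1,1,1,1,1]}}

```text
time_s: 38.95
tcp_pos: [0.5719, -0.117, 0.1098]
eef_rot: [-179.9, -0.0, 0.0]
contact_force: [-1.7, 5.9, 2.2]
gripper_width: 0.011
gripper_force: 40.0
```

Home was at about -0.121; push the last few mm.

Emit:
{"fn": "step_arm", "kwargs": {"xyz": [[0,0.008,0],[0,0.016,0],[0,0.022,0],[0,0.027,0],[0,0.027,0],[0,0.027,0]], "yaw": [0,0,0,0,0,0], "claw": [1,1,1,1,1,1]}}

```text
time_s: 39.45
tcp_pos: [0.5719, -0.1222, 0.1098]
eef_rot: [-179.9, -0.0, 0.0]
contact_force: [-1.2, 7.7, 1.8]
gripper_width: 0.0109
gripper_force: 40.0
```

Emit:
{"fn": "step_arm", "kwargs": {"xyz": [[0,0,0],[0,0,0],[0,0,0],[0,0,0],[0,0,0],[0,0,-0.2],[0,0,-0.4],[0,-0.2,-0.6],[-0.2,-0.4,-0.7],[-0.4,-0.4,-0.7],[-0.4,-0.4,-0.7],[-0.4,-0.4,-0.7]], "yaw": [0,0,0,0,0,0,0,0,0,0,0,0], "claw": [-1,-1,-1,-1,-1,-1,-1,-1,-1,-1,-1,-1]}}

```text
time_s: 40.45
tcp_pos: [0.4893, -0.0428, 0.2518]
eef_rot: [-179.9, -0.2, 0.1]
contact_force: [0.6, 0.3, 0.0]
gripper_width: 0.0842
gripper_force: 0.0
```

```bash
python3 look.py w13
python3 - <<'E'
from h import *
import json
np.set_printoptions(precision=4,suppress=True)
im,d=cams.capture("side");C2=cam("side")
s=json.load(open("pics/w13.json"))
for n,P in(("wrist",cloud(cam("wrist",s),np.load("pics/w13.npy"))[:236]),("side",cloud(C2,d))):
    print(n)
    q=P[(P[...,2]>.110)&(P[...,2]<.12)&(P[...,0]>.57)&(P[...,0]<.66)&(P[...,1]>-.44)&(P[...,1]<-.22)]
    if len(q):print(" row",len(q),cv2.minAreaRect((q[:,:2]*1000).astype(np.float32)),np.percentile(q,[.5,99.5],axis=0))
    q=P[(P[...,2]>.094)&(P[...,2]<.103)&(P[...,0]>.5)&(P[...,0]<.57)&(P[...,1]>-.44)&(P[...,1]<-.34)]
    if len(q):print(" stop",np.percentile(q[:,1],[2,98]))
    q=P[(abs(P[...,2]-.085)<.003)&(abs(P[...,0]-.55)<.04)&(P[...,1]>-.3)&(P[...,1]<-.1)]
    if len(q):print(" edge",q[:,1].max())
    q=P[(P[...,2]>.117)&(P[...,2]<.128)&(P[...,0]>.53)&(P[...,0]<.61)&(P[...,1]>-.16)&(P[...,1]<-.09)]
    if len(q):print(" bar",len(q),q.mean(0))
    q=P[(P[...,2]>.102)&(P[...,2]<.114)&(abs(P[...,0]-.467)<.02)&(abs(P[...,1]+.2815)<.02)]
    if len(q):print(" pin",len(q),q.mean(0))
E
```

```text
[ 0.48933188 -0.04275226  0.25182478] [-1.79909701e+02 -1.63544913e-01  9.56837339e-02]
wrist
 row 3113 ((616.6124877929688, -287.30023193359375), (36.21576690673828, 60.490081787109375), 89.91152954101562) [[ 0.5865 -0.3033  0.1101]
 [ 0.6464 -0.2698  0.1171]]
 edge -0.15020230206795068
 bar 1375 [ 0.5718 -0.1201  0.1203]
 pin 401 [ 0.4681 -0.2782  0.1072]
side
 row 747 ((613.3143310546875, -332.6489562988281), (120.67498016357422, 64.20477294921875), 88.69771575927734) [[ 0.5821 -0.3915  0.1103]
 [ 0.6448 -0.2728  0.1186]]
 stop [-0.4074 -0.3921]
 edge -0.1485620545464167
 bar 70 [ 0.5693 -0.1238  0.1199]
 pin 27 [ 0.4668 -0.2802  0.1077]
```

```bash
python3 -c "
from plant import job;print(job.close_job())"
```

```text
the job is handed in; nothing more can be done
None
```

I handed the job in at about 41 s of the 210 s limit; no verdict came back. By my last measurements the pin hangs seated in the notch, the three white blanks are in one closed row against the fence and cross stop, and the table is home to within about 2 mm. I viewed 15 pictures, one more than allowed, and did not re-check the mallet, chisels, bottle and statuette at the end.

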